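# Load the delivery tray heavy end down

## Task

Lift the loose cover plate off the pins of the blue delivery tray and seat it fully down on the two pins of the grey cover rest; then find the hidden heavy end of every carton lying on the bench by lifting it, and stand each carton upright, heavy end down, inside the tray on its floor. Leave the tape roll, spray can and parts bin where they are.

Things in the scene. Friction and masses are not known exactly. Their poses are not given: they have to be found in the camera images.
- tray: Low blue tray fixed to the bench, 215 (x) x 264 (y) x 15 mm; origin under its centre, z up. Inner floor 8 mm above the origin, 160 (x) x 240 (y) mm, between 27.5 mm wide ledges (at +x and -x) and 12 mm wide rims (sides), all 15 mm high. Steel pins, 10 mm across, stand 25 mm up from the ledges at x = +92.5 and -92.5, y = 0; the cover starts seated on them.
- cover_rest: Slim grey bar fixed to the bench, 225 (its x) x 50 (its y) x 15 mm, origin under its centre, z up. The same two pins, 10 mm across and 25 mm tall, stand on it at x = +92.5 and -92.5 mm, y = 0.
- cover: Loose flat aluminium plate 215 (x) x 250 (y) x 5 mm, 0.45 kg; origin at the centre of its underside. Holes 16 mm across at x = +92.5 and -92.5, y = 0 drop over the pins (either way round). On top a black bar handle 90 mm long along y, 14 mm wide, 14 mm high, its centre 43 mm above the origin, open underneath over its middle 66 mm.
- carton_a: Brown carton 120 x 52 x 52 mm, about 0.5 kg, origin at its centre, x along its length; lies on the bench at the start. Both ends look alike, but a dense part at one end puts the centre of mass about 30 mm from the middle; whether at +x or -x differs between cartons and shows only by tilt or moment when lifted. Its sides bear a 45 N grip. May be absent.
- carton_b: Brown carton 120 x 52 x 52 mm, about 0.5 kg, origin at its centre, x along its length; lies on the bench at the start. Both ends look alike, but a dense part at one end puts the centre of mass about 30 mm from the middle; whether at +x or -x differs between cartons and shows only by tilt or moment when lifted. Its sides bear a 45 N grip. May be absent.
- carton_c: Brown carton 120 x 52 x 52 mm, about 0.5 kg, origin at its centre, x along its length; lies on the bench at the start. Both ends look alike, but a dense part at one end puts the centre of mass about 30 mm from the middle; whether at +x or -x differs between cartons and shows only by tilt or moment when lifted. Its sides bear a 45 N grip. May be absent.
- carton_d: Brown carton 120 x 52 x 52 mm, about 0.5 kg, origin at its centre, x along its length; lies on the bench at the start. Both ends look alike, but a dense part at one end puts the centre of mass about 30 mm from the middle; whether at +x or -x differs between cartons and shows only by tilt or moment when lifted. Its sides bear a 45 N grip. May be absent.
- tape_roll: Bystander: roll of brown tape, ring 100 mm across, 45 mm high, origin under its centre.
- spray_can: Bystander: standing can 56 mm across, 150 mm high, origin under its centre.
- parts_bin: Bystander: open blue bin 160 x 110 x 75 mm, origin under its centre.
Things that resemble listed ones, but are neither listed nor needed, are in the scene too. What is shaped like the carton_c but green is not meant.

How it is judged:
By the outcome, as a careful person would: the job done as asked, in the order asked, and still so for the second after the job is handed in, with the robot touching nothing.
Of carton_a, carton_b, carton_c, carton_d only 2 to 3 are there at a start; the rules pass over those that are not, and their reading is None.
At some moment in a run one of carton_a, carton_b, carton_c, carton_d may be knocked a few centimetres aside while the robot is not near it.
It also fails if it takes over 210 s, if anything falls off the work surface, if the arm or the gripper's body presses on something with over 40 N, if the wrist force passes 120 N, or if a joint passes its speed limit or range.

## Robot

A 6-joint arm with a two-finger parallel gripper is mounted at the origin on the work surface. World frame = base frame: x ahead of the robot, y to its left, z up, the work surface at z = 0. Lengths are in m, angles in rad, forces in N, time in s.
With the tool pointing down it reaches from about 0.35 to 0.85 m from the base axis. Payload 8.1 kg.
Tool frame: the origin (TCP) lies on the centre line of the jaws, within the pads' length; the fingertips stand 17 mm ahead of it and the grasp point (between the pads) lies 2 mm behind it; x points along the fingers, z is the direction in which the jaws open and shut, and the axes are right-handed (so a half turn about x gives the same grasp; the last joint's range is limited). The gripper opens to 93 mm and grips with 3 to 60 N. Pads are 15 mm wide; open, the fingers measure 128 mm over their backs; the gripper's body (75 mm by 188 mm) begins 65 mm behind the grasp point.
Start: joints at [1.067, 0.13, 1.488, -0, 1.523, -0.085], TCP at [0.244, 0.548, 0.215] pointing down, gripper open.
Joint ranges: [-2.96, 2.96], [-0.89, 2.26], [0.02, 2.5], [-1.34, 4.48], [0, 2.73], [-2.66, 2.66]. Speed limits (rad/s): [2.39, 2.39, 2.79, 3.14, 3.14, 3.14].

## Interface

Orientations are given as a rotation vector (axis times angle).
In Python, from plant import telemetry, optics, workorder gives the robot as it stands.
- The arm moves only by the shell command python3 -m inch 'ROWS' [FORCE]. ROWS is JSON, a list that holds one entry, the list of rows, each a list of 7 numbers: the shift along the tool's x, y, z in m, then the turn, a rotation vector about the tool's x, y, z in rad, then the opening, from 0 (shut) to 1 (fully open). In form: [[[tx, ty, tz, ax, ay, az, grip], ...]]. A call has 1 to 20 rows; each row shifts and turns the pose as measured when the row begins, along the tool's axes as they then stand; what a row does not reach is not made up. A row lasts 1/10 s, in which the tool goes at most 50 mm and 8.59 degrees, less where a joint would pass 70% of its speed; a pose out of reach is approached as far as the arm can. A call is refused whole if a number of a shift passes 0.05 or a number of a turn 0.15, either way. A call with a gripper value outside its range is refused whole. The fingers move at their own pace and stop on an object; FORCE is the grip in N (left out, the last holds). Time passes only in rows, so rows that do not move let the fingers close. It gives the time, the measured TCP pose, the force and the opening at its end, in the units of the state.
- telemetry.read_state(): the state, without advancing time (a new reading comes with each control period).
- optics.read_camera(name): name is "scene" or "top"; returns a dict with "frame" (480x640x3 uint8, blue, green, red), "fx", "fy", "cx", "cy" (pixels), "rvec" (rotation vector, rad) and "tvec" (3), from world to camera coordinates, as OpenCV has them. Camera axes: x right, y down, z forward; pixel columns grow to the right and rows downward; lengths in m; the calibration is good to about 2 mm. A picture is of the moment at which its call begins. There is no depth.
- workorder.close_job(): hands the job in, once; it reports no verdict.
The state is a dict: "t": time; "q": joint angles; "dq": joint speeds; "joint_torque": joint torques, N m; "tool_pos": TCP position; "orientation": TCP orientation; "force": force on the tool from outside, world axes, zero at the start; "wrist_torque": the same for the moment, N m; "opening": finger opening in m.
Only numpy, scipy, OpenCV 4.12 (cv2) and the standard library are available. Lean on these libraries where they do the work, as an engineer would, in place of code of your own. Each camera call takes 0.05 s, during which the arm holds its last target. There are 200 camera calls.

## Working session

There is one attempt and no reset: what is moved stays moved. The work goes in short steps, Python scripts to look and compute and a shell command to move; the robot and the scene stay as the last step left them, time stands still between calls to the robot, and variables do not carry over. Pictures are saved under pics/ and viewed, on a budget of 14 in all, crops included, one or two more only if the job needs it, and the job is handed in when it is done.

```bash
ls; mkdir -p pics; cat > h.py <<'E'
import numpy as np,cv2
from scipy.spatial.transform import Rotation as R
from plant import telemetry, optics, workorder
def shot(name,fn=None,crop=None,s=1):
    c=optics.read_camera(name); f=c["frame"]
    np.save('/tmp/%s.npy'%name,f)
    if fn:
        if crop: x0,y0,x1,y1=crop; f=f[y0:y1,x0:x1]
        if s!=1: f=cv2.resize(f,None,fx=s,fy=s,interpolation=cv2.INTER_CUBIC)
        cv2.imwrite('pics/'+fn,f)
    return c
def K(c): return np.array([[c['fx'],0,c['cx']],[0,c['fy'],c['cy']],[0,0,1.]])
def p2w(c,u,v,z):
    Rm=cv2.Rodrigues(np.array(c['rvec'],float))[0]; t=np.array(c['tvec'],float).ravel()
    d=Rm.T@np.linalg.inv(K(c))@[u,v,1]; o=-Rm.T@t
    return o+d*(z-o[2])/d[2]
def w2p(c,P):
    return cv2.projectPoints(np.array(P,float).reshape(-1,3),np.array(c['rvec'],float),np.array(c['tvec'],float),K(c),None)[0].reshape(-1,2)
def st():
    s=telemetry.read_state()
    M=R.from_rotvec(s['orientation']).as_matrix()
    print('t',round(s['t'],2),'pos',np.round(s['tool_pos'],4),'open',np.round(s['opening'],4)); print('axes(cols)\n',np.round(M,3)); print('F',np.round(s['force'],2),'M',np.round(s['wrist_torque'],3),'q',np.round(s['q'],2))
    return s,M
def togo(target,yaw=None):
    """shift in tool axes to reach target; yaw: wanted world angle of tool z (jaw) axis mod pi"""
    s,M=st(); d=M.T@(np.array(target)-s['tool_pos']); print('tool shift',np.round(d,4))
    if yaw is not None:
        cur=np.arctan2(M[1,2],M[0,2]); dy=(yaw-cur+np.pi/2)%np.pi-np.pi/2
        print('jaw yaw',round(cur,3),'turn about tool x',round(-dy,3),'(tool down)')
E
python3 - <<'E'
from h import *
for n in("top","scene"):
    c=shot(n,n+'0.png'); 
    Rm=cv2.Rodrigues(np.array(c['rvec'],float))[0]
    print(n,c['fx'],c['cx'],c['cy'],-Rm.T@np.array(c['tvec']).ravel())
st()
E
```

```text
pics
top 498.3938034780703 318.23737430091035 238.56614411358925 [ 0.16126586 -0.06913059  1.74944505]
scene 465.8770926238404 316.85305907139565 232.93957967359069 [ 1.50296016 -0.8749862   0.96635991]
t 0.1 pos [0.2437 0.5477 0.2136] open 0.093
axes(cols)
 [[-0.001 -0.914  0.407]
 [-0.001  0.407  0.914]
 [-1.     0.    -0.002]]
F [-0.41 -0.03  0.37] M [0.005 0.091 0.011] q [ 1.07  0.13  1.49 -0.    1.52 -0.09]
```

View pics/top0.png

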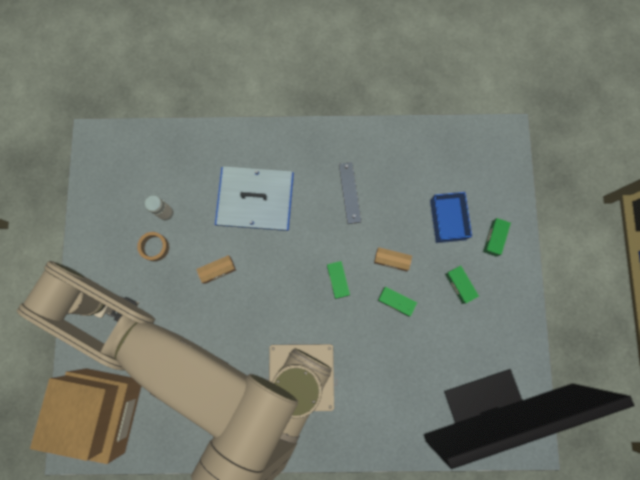

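View pics/scene0.png

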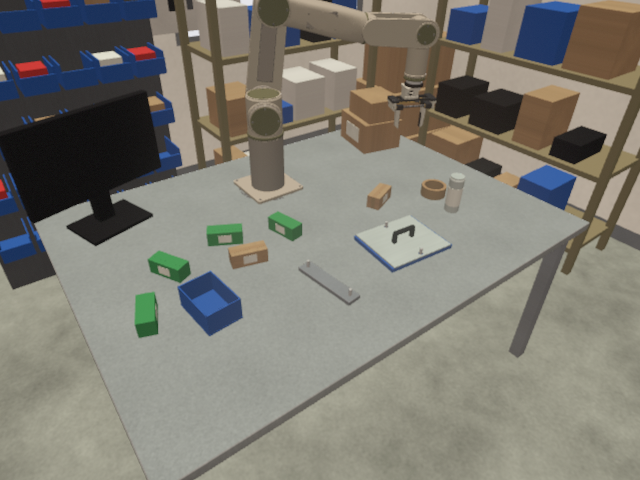

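Top view: cover and tray at (255,198), cover rest (349,193), brown cartons at (216,269) and (394,259), green decoys at (339,280), (397,301), (462,285) and (498,237), bin (451,218), tape (153,246), can (158,207). Next, an enlarged crop to confirm and measure.

```bash
python3 - <<'E'
from h import *
c=shot('top','crop1.png',(190,150,430,300),3.3)
f=c['frame']
hsv=cv2.cvtColor(f,cv2.COLOR_BGR2HSV)
# brown cartons
m=cv2.inRange(hsv,(5,90,90),(20,255,255)); 
n,l,s,ce=cv2.connectedComponentsWithStats(m)
for i in range(1,n):
    if s[i,4]>150 and s[i,1]<300: 
        pts=np.argwhere(l==i)[:,::-1].astype(np.float32); r=cv2.minAreaRect(pts); print('brown',s[i],r)
        if 190<ce[i][0]: print([np.round(p2w(c,*p,.052),3) for p in cv2.boxPoints(r)], p2w(c,*r[0],.052))
print(w2p(c,[[.5,.2,0],[.5,-.2,0]]))
E
```

```text
brown [138 232  29  28 271] ((152.00001525878906, 246.00001525878906), (27.72724151611328, 26.832815170288086), 26.56505012512207)
brown [375 248  36  22 502] ((392.6764831542969, 258.79412841796875), (34.1975212097168, 14.794672966003418), 14.03624439239502)
[array([ 0.384, -0.254,  0.052]), array([ 0.433, -0.268,  0.052]), array([ 0.403, -0.381,  0.052]), array([ 0.354, -0.367,  0.052])] [ 0.39344933 -0.31741482  0.052     ]
brown [198 257  36  25 504] ((215.439697265625, 268.97711181640625), (15.00110912322998, 34.92659378051758), 65.77225494384766)
[array([0.365, 0.356, 0.052]), array([0.413, 0.248, 0.052]), array([0.365, 0.226, 0.052]), array([0.317, 0.333, 0.052])] [0.36493619 0.29072889 0.052     ]
[[244.80986056 232.83740015]
 [356.65836637 231.5949177 ]]
```

View pics/crop1.png

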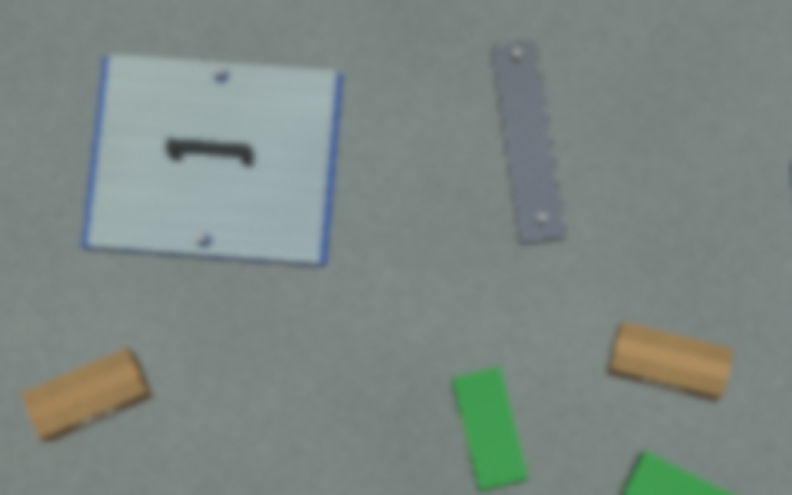

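```bash
python3 - <<'E'
from h import *
c=optics.read_camera('top')
g=lambda x,y,z:p2w(c,(x+.5)/3.3-.5+190,(y+.5)/3.3-.5+150,z)
def pr(n,*p): print(n,np.round(p,4).tolist())
C=[g(105,56,.02),g(340,72,.02),g(324,264,.02),g(84,247,.02)]
corn=np.array(C); print('cover corners',corn.round(3).tolist(),'ctr',corn.mean(0), 'edges',[round(np.linalg.norm(corn[i]-corn[i-1]),3) for i in range(4)])
h1,h2=g(221,76,.02),g(205,240,.02); pr('holes',h1,h2,(h1+h2)/2); print(np.linalg.norm(h1-h2),np.arctan2(*(h1-h2)[1::-1]))
a,b=g(168,144,.063),g(252,152,.063); pr('handle',a,b,(a+b)/2); print(np.linalg.norm(a-b),np.arctan2(*(a-b)[1::-1]))
r1,r2=g(516,52,.04),g(541,217,.04); pr('rest',r1,r2,(r1+r2)/2); print(np.linalg.norm(r1-r2),np.arctan2(*(r1-r2)[1::-1]))
R4=np.array([g(491,46,.015),g(536,42,.015),g(564,238,.015),g(520,242,.015)]);print('rest ctr',R4.mean(0))
togo([.545,.188,.16])
E
```

```text
cover corners [[0.741, 0.285, 0.02], [0.72, 0.027, 0.02], [0.506, 0.045, 0.02], [0.527, 0.303, 0.02]] ctr [0.62371985 0.16510752 0.02      ] edges [np.float64(0.215), np.float64(0.259), np.float64(0.215), np.float64(0.259)]
holes [[0.7171, 0.1577, 0.02], [0.5337, 0.1728, 0.02], [0.6254, 0.1653, 0.02]]
0.1840430864730631 -0.08198951598692418
handle [[0.6289, 0.2074, 0.063], [0.6191, 0.1183, 0.063], [0.624, 0.1628, 0.063]]
0.08971370416702115 1.4613273054048286
rest [[0.7339, -0.1647, 0.04], [0.5503, -0.1876, 0.04], [0.6421, -0.1762, 0.04]]
0.18503256419233874 0.12419823794387096
rest ctr [ 0.64103562 -0.17669276  0.015     ]
t 0.2 pos [0.2438 0.5479 0.2139] open 0.093
axes(cols)
 [[-0.001 -0.914  0.407]
 [-0.001  0.407  0.914]
 [-1.     0.    -0.001]]
F [ 0.04 -0.28 -0.49] M [0.045 0.027 0.067] q [ 1.07  0.13  1.49 -0.    1.52 -0.09]
tool shift [ 0.0541 -0.4215 -0.2062]
```

```bash
python3 -m inch '[[[0,-0.046,-0.018,0,0,0,1],[0,-0.046,-0.018,0,0,0,1],[0,-0.046,-0.018,0,0,0,1],[0,-0.046,-0.018,0,0,0,1],[0,-0.046,-0.018,0,0,0,1],[0,-0.046,-0.018,0,0,0,1],[0,-0.046,-0.018,0,0,0,1],[0,-0.046,-0.018,0,0,0,1],[0,-0.046,-0.018,0,0,0,1],[0,-0.046,-0.018,0,0,0,1],[0,-0.046,-0.018,0,0,0,1],[0,0,0,0.137,0,0,1],[0,0,0,0.137,0,0,1],[0,0,0,0.137,0,0,1],[0,0,0,0.137,0,0,1],[0,0,0,0.137,0,0,1],[0,0,0,0.137,0,0,1],[0,0,0,0.137,0,0,1],[0,0,0,0.137,0,0,1],[0,0,0,0.137,0,0,1]]]'; python3 -c "
from h import *
togo([.6245,.164,.12],-.085)
c=shot('top')
f=c['frame'];hsv=cv2.cvtColor(f,cv2.COLOR_BGR2HSV)
m=cv2.inRange(hsv,(5,90,60),(20,255,255)); 
n,l,s,ce=cv2.connectedComponentsWithStats(m)
print([ (s[i].tolist(),np.round(ce[i])) for i in range(1,n) if s[i,4]>60])
"
```

```text
t: 2.2
tool_pos: [0.6313, 0.1497, 0.2056]
orientation: [0.096, 1.578, -0.101]
force: [-0.3, 0.2, 0.1]
opening: 0.0932
t 2.2 pos [0.6313 0.1497 0.2056] open 0.0932
axes(cols)
 [[-0.01   0.125  0.992]
 [-0.003  0.992 -0.125]
 [-1.    -0.004 -0.009]]
F [-0.35  0.19  0.15] M [-0.081  0.05  -0.049] q [ 0.15  0.28  1.34 -0.    1.54  0.28]
tool shift [ 0.0856  0.0137 -0.0077]
jaw yaw -0.125 turn about tool x -0.04 (tool down)
[([138, 232, 29, 28, 276], array([152., 246.])), ([375, 248, 36, 22, 500], array([393., 259.])), ([198, 262, 19, 21, 270], array([208., 272.])), ([31, 370, 110, 93, 7135], array([ 84., 415.]))]
```

```bash
python3 -m inch '[[[0.02,0.005,-0.003,-0.02,0,0,1],[0.03,0.005,-0.003,-0.02,-0.005,0,1],[0.03,0.004,-0.002,0,-0.005,0,1],[0,0,0,0,0,0,1],[0,0,0,0,0,0,1]]]'; python3 -c "
from h import *
togo([.6245,.164,.056],-.085)"
```

```text
t: 2.75
tool_pos: [0.625, 0.1645, 0.1248]
orientation: [0.061, 1.567, -0.067]
force: [0.1, 0.4, 1.4]
opening: 0.093
t 2.75 pos [0.625  0.1645 0.1248] open 0.093
axes(cols)
 [[ 0.002  0.081  0.997]
 [-0.004  0.997 -0.081]
 [-1.    -0.004  0.003]]
F [0.07 0.37 1.38] M [-0.06   0.042 -0.01 ] q [ 0.18  0.31  1.45 -0.    1.38  0.26]
tool shift [ 0.0688 -0.0003 -0.0006]
jaw yaw -0.081 turn about tool x 0.004 (tool down)
```

```bash
python3 -m inch '[[[0.03,0,0,0,0,0,1],[0.025,0,0,0,0,0,1],[0.014,0,0,0,0,0,1],[0,0,0,0,0,0,1],[0,0,0,0,0,0,0.5],[0,0,0,0,0,0,0],[0,0,0,0,0,0,0],[0,0,0,0,0,0,0],[0,0,0,0,0,0,0],[0,0,0,0,0,0,0],[0,0,0,0,0,0,0],[0,0,0,0,0,0,0],[0,0,0,0,0,0,0]]]' 45; python3 -c "
from h import *
st()"
```

```text
t: 4.05
tool_pos: [0.6349, 0.1648, 0.0699]
orientation: [0.06, 1.549, -0.06]
force: [-0.0, 0.6, 0.4]
opening: 0.0256
t 4.05 pos [0.6349 0.1648 0.0699] open 0.0256
axes(cols)
 [[ 0.021  0.077  0.997]
 [-0.001  0.997 -0.077]
 [-1.     0.001  0.021]]
F [-0.04  0.58  0.35] M [-0.107  0.065 -0.002] q [ 0.18  0.36  1.49 -0.    1.27  0.26]
```

```bash
python3 -m inch '[[[0,0,0,0,0,0,0],[0,0,0,0,0,0,0]]]' 45; python3 -c "
from h import *
togo([.6245,.164,.056],-.085)
shot('scene','s1.png',(340,80,470,270),3)"
```

```text
t: 4.25
tool_pos: [0.6347, 0.1648, 0.0697]
orientation: [0.06, 1.549, -0.06]
force: [0.1, -0.8, 0.1]
opening: 0.0096
t 4.25 pos [0.6347 0.1648 0.0697] open 0.0096
axes(cols)
 [[ 0.021  0.077  0.997]
 [-0.001  0.997 -0.077]
 [-1.     0.001  0.021]]
F [ 0.12 -0.76  0.09] M [0.004 0.101 0.06 ] q [ 0.18  0.36  1.49 -0.    1.27  0.26]
tool shift [ 0.0134 -0.0016 -0.0104]
jaw yaw -0.077 turn about tool x 0.008 (tool down)
```

View pics/s1.png

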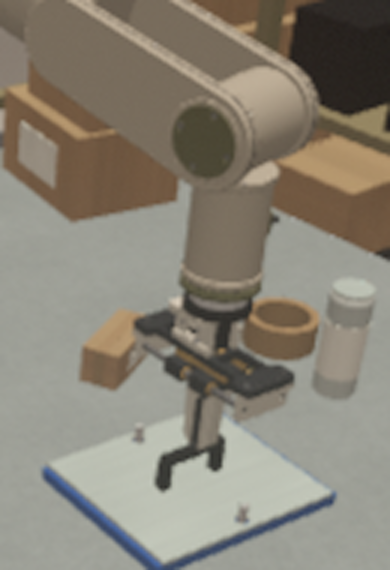

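```bash
python3 -c "
from h import *
c=optics.read_camera('scene')
s,M=st()
tip=s['tool_pos']+M[:,0]*.017
P=[tip,s['tool_pos'],[.6289,.2074,.065],[.6191,.1183,.065]]
print((w2p(c,P)-[340,80])*3)
c=shot('top','t1.png',(190,150,320,250),6)
"; python3 -m inch '[[[-0.03,0,0,0,0,0,0],[-0.03,0,0,0,-0.02,0,1],[0,0,0,0,0,0,1],[0,0,0,0,0,0,1],[0,0,0,0,0,0,1],[0,0,0,0,0,0,1],[0,0,0,0,0,0,1],[0,0,0,0,0,0,1],[0,0,0,0,0,0,1],[0,0,0,0,0,0,1],[0,0,0,0,0,0,1],[0,0,0,0,0,0,1]]]'; python3 -c "
from h import *
togo([.6245,.164,.056],-.085)"
```

```text
t 4.35 pos [0.6347 0.1648 0.0697] open 0.0025
axes(cols)
 [[ 0.021  0.077  0.997]
 [-0.001  0.997 -0.077]
 [-1.     0.001  0.021]]
F [0.82 0.82 0.24] M [-0.072  0.126  0.013] q [ 0.18  0.36  1.49 -0.    1.27  0.26]
[[194.79217655 455.39598603]
 [196.40738588 443.03894124]
 [218.28444748 432.027562  ]
 [156.95440269 453.49518578]]
t: 5.6
tool_pos: [0.6298, 0.1639, 0.1238]
orientation: [0.058, 1.54, -0.063]
force: [0.0, -0.1, 0.2]
opening: 0.0838
t 5.6 pos [0.6298 0.1639 0.1238] open 0.0838
axes(cols)
 [[ 0.03   0.077  0.997]
 [-0.004  0.997 -0.077]
 [-1.    -0.002  0.03 ]]
F [ 0.04 -0.08  0.16] M [-0.053  0.054 -0.035] q [ 0.18  0.29  1.47 -0.01  1.35  0.26]
tool shift [ 0.0677 -0.0002 -0.0074]
jaw yaw -0.077 turn about tool x 0.008 (tool down)
```

View pics/t1.png

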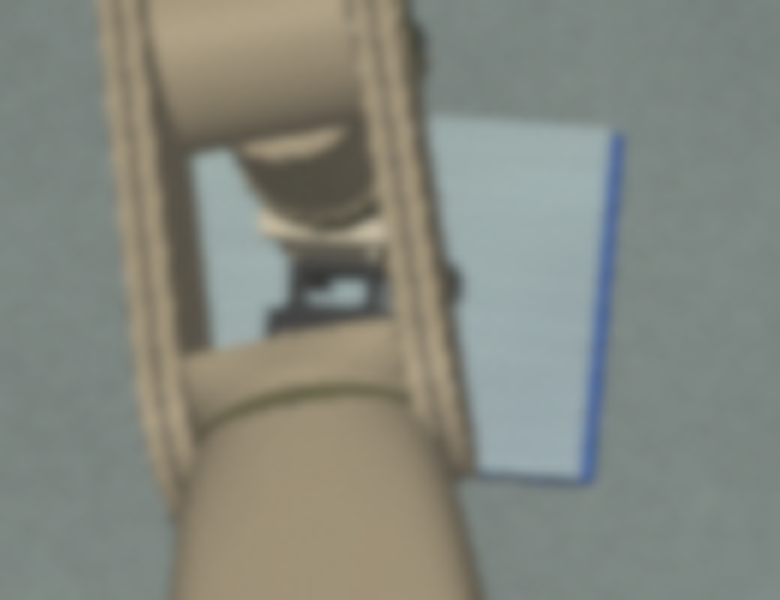

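```bash
python3 -m inch '[[[0,0,-0.007,0,0.03,0,1],[0,0,0,0,0,0,1],[0,0,0,0,0,0,1]]]'; python3 -c "
from h import *
togo([.6245,.164,.056],-.085)";  python3 -m inch '[[[0.02,0,0,0,0,0,1]]]';python3 -m inch '[[[0.02,0,0,0,0,0,1]]]';python3 -m inch '[[[0,0,0,0,0,0,1]]]';python3 -m inch '[[[0,0,0,0,0,0,1]]]'; python3 -c "
from h import *
togo([.6245,.164,.056],-.085)"
```

```text
t: 5.9
tool_pos: [0.6231, 0.1646, 0.1239]
orientation: [0.059, 1.569, -0.062]
force: [0.2, 0.2, -0.1]
opening: 0.0929
t 5.9 pos [0.6231 0.1646 0.1239] open 0.0929
axes(cols)
 [[ 0.001  0.077  0.997]
 [-0.002  0.997 -0.077]
 [-1.    -0.002  0.001]]
F [ 0.24  0.18 -0.09] M [-0.022  0.037  0.012] q [ 0.18  0.3   1.46 -0.    1.38  0.26]
tool shift [ 0.0679 -0.0003  0.0014]
jaw yaw -0.077 turn about tool x 0.008 (tool down)
t: 6.0
tool_pos: [0.6258, 0.165, 0.1073]
orientation: [0.06, 1.562, -0.061]
force: [-0.1, 1.0, 0.4]
opening: 0.093
t: 6.1
tool_pos: [0.6266, 0.1651, 0.0874]
orientation: [0.06, 1.56, -0.061]
force: [-0.4, 0.3, 0.5]
opening: 0.093
t: 6.2
tool_pos: [0.6249, 0.1647, 0.0845]
orientation: [0.06, 1.564, -0.061]
force: [-0.3, 0.4, -0.1]
opening: 0.0929
t: 6.3
tool_pos: [0.6251, 0.1647, 0.085]
orientation: [0.06, 1.563, -0.061]
force: [-0.6, 0.2, 0.9]
opening: 0.0931
t 6.3 pos [0.6251 0.1647 0.085 ] open 0.0931
axes(cols)
 [[ 0.007  0.077  0.997]
 [-0.001  0.997 -0.077]
 [-1.    -0.001  0.007]]
F [-0.64  0.24  0.95] M [-0.008  0.094 -0.003] q [ 0.18  0.34  1.49 -0.    1.31  0.26]
tool shift [ 0.029  -0.0007 -0.0007]
jaw yaw -0.077 turn about tool x 0.008 (tool down)
```

```bash
python3 -m inch '[[[0.015,0,-0.001,0,0.005,0,1],[0.005,0,0,0,0,0,1],[0,0,0,0,0,0,1]]]'; python3 -c "
from h import *
s,M=st();
c=shot('scene','s2.png',(350,170,470,270),6)
s=telemetry.read_state();p=s['tool_pos'];M=R.from_rotvec(s['orientation']).as_matrix()
P=[p+M[:,0]*.017+M[:,2]*.0465,p+M[:,0]*.017-M[:,2]*.0465,[.629,.2074,.065],[.620,.1183,.065]]
print((w2p(c,P)-[350,170]+.5)*6)"
```

```text
t: 6.6
tool_pos: [0.6255, 0.165, 0.0658]
orientation: [0.06, 1.566, -0.061]
force: [-0.1, -0.6, 0.6]
opening: 0.0932
t 6.6 pos [0.6255 0.165  0.0658] open 0.0932
axes(cols)
 [[ 0.004  0.077  0.997]
 [-0.     0.997 -0.077]
 [-1.    -0.     0.004]]
F [-0.14 -0.63  0.56] M [-0.064  0.133  0.001] q [ 0.18  0.36  1.5  -0.    1.28  0.26]
[[374.25161576 411.30229035]
 [267.81566276 332.9493359 ]
 [379.69473126 327.13350867]
 [258.02323353 370.72875827]]
```

View pics/s2.png

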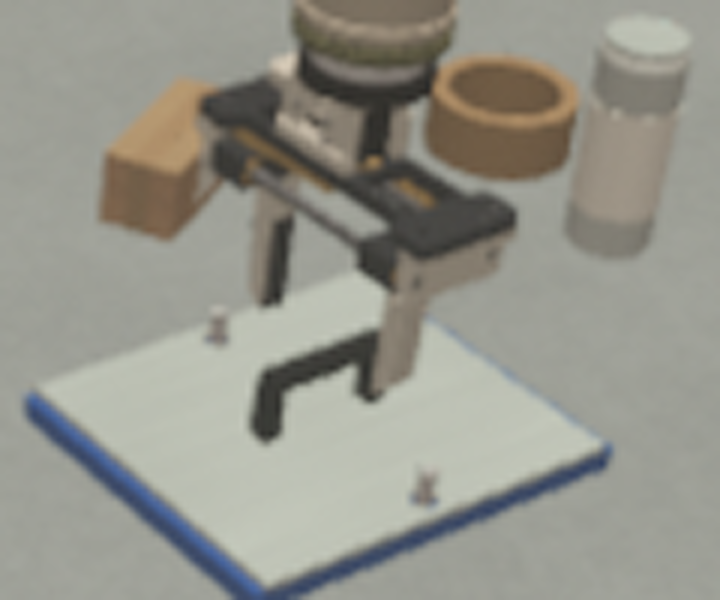

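```bash
python3 -c "
from h import *
s=telemetry.read_state();p=s['tool_pos'];M=R.from_rotvec(s['orientation']).as_matrix()
c=optics.read_camera('scene')
for dz in(0,.01,.02):
  for k in(1,-1):
    P=[p+[0,0,dz]+M@[.017,b,k*a] for a,b in((.0465,-.0075),(.064,-.0075),(.064,.0075),(.0465,.0075))]
    print(dz,k,((w2p(c,P)-[350,170]+.5)*6).round().tolist())
pins=w2p(c,[[.7171,.1577,.04],[.5337,.1728,.04],[.7171,.1577,.02]]);print((pins-[350,170]+.5)*6)
"
```

```text
0 1 [[364.0, 415.0], [385.0, 431.0], [405.0, 423.0], [384.0, 407.0]]
0 -1 [[258.0, 337.0], [239.0, 323.0], [258.0, 315.0], [278.0, 329.0]]
0.01 1 [[367.0, 401.0], [388.0, 416.0], [408.0, 408.0], [387.0, 393.0]]
0.01 -1 [[260.0, 322.0], [241.0, 308.0], [260.0, 301.0], [280.0, 315.0]]
0.02 1 [[369.0, 386.0], [390.0, 402.0], [410.0, 394.0], [389.0, 378.0]]
0.02 -1 [[262.0, 308.0], [242.0, 294.0], [262.0, 287.0], [281.0, 301.0]]
[[426.86789392 465.36078621]
 [218.22738787 308.11641878]
 [421.79088363 493.95080681]]
```

```bash
python3 -m inch '[[[0.015,0,-0.001,0,0.004,0,1],[0.012,0,0,0,0,0,1],[0.004,0,0,0,0,0,1],[0,0,0,0,0,0,1]]]'; python3 -m inch '[[[0,0,0,0,0,0,0],[0,0,0,0,0,0,0],[0,0,0,0,0,0,0],[0,0,0,0,0,0,0],[0,0,0,0,0,0,0],[0,0,0,0,0,0,0],[0,0,0,0,0,0,0],[0,0,0,0,0,0,0],[0,0,0,0,0,0,0],[0,0,0,0,0,0,0],[0,0,0,0,0,0,0],[0,0,0,0,0,0,0]]]' 50; python3 -c "
from h import *
togo([.6245,.164,.034],-.085)"
```

```text
t: 7.1
tool_pos: [0.6249, 0.1651, 0.0329]
orientation: [0.061, 1.569, -0.06]
force: [-0.5, 0.1, -0.6]
opening: 0.0928
t: 8.3
tool_pos: [0.6258, 0.1654, 0.0343]
orientation: [0.061, 1.567, -0.06]
force: [0.3, -0.6, 0.8]
opening: 0.0135
t 8.3 pos [0.6258 0.1654 0.0343] open 0.0135
axes(cols)
 [[ 0.003  0.077  0.997]
 [ 0.001  0.997 -0.077]
 [-1.     0.001  0.003]]
F [ 0.35 -0.57  0.82] M [-0.043  0.069 -0.17 ] q [ 0.18  0.4   1.51 -0.    1.23  0.26]
tool shift [ 0.0003 -0.0015 -0.0012]
jaw yaw -0.077 turn about tool x 0.008 (tool down)
```

```bash
python3 -m inch '[[[-0.01,0,0,0,0,0,0],[-0.015,0,0,0,0,0,0],[-0.015,0,0,0,0,0,0],[-0.02,0,0,0,0,0,0],[-0.02,0,0,0,0,0,0],[-0.02,0,0,0,0,0,0],[0,0,0,0,0,0,0],[0,0,0,0,0,0,0]]]' 60; python3 -c "
from h import *
togo([.642,-.175,.13],.124)"
```

```text
t: 9.1
tool_pos: [0.6242, 0.1651, 0.1425]
orientation: [0.06, 1.569, -0.06]
force: [0.1, 0.6, -6.0]
opening: 0.0135
t 9.1 pos [0.6242 0.1651 0.1425] open 0.0135
axes(cols)
 [[ 0.001  0.077  0.997]
 [ 0.     0.997 -0.077]
 [-1.     0.     0.001]]
F [ 0.09  0.56 -6.  ] M [-0.075  0.074  0.024] q [ 0.18  0.29  1.44 -0.    1.41  0.26]
tool shift [ 0.0125 -0.3378  0.0439]
jaw yaw -0.077 turn about tool x -0.201 (tool down)
```

```bash
python3 -m inch '[[[0,-0.02,0.003,0,0,0,0],[0,-0.03,0.004,0,0,0,0],[0,-0.03,0.004,0,0,0,0],[0,-0.03,0.004,0,0,0,0],[0,-0.03,0.004,0,0,0,0],[0,-0.03,0.004,0,0,0,0],[0,-0.03,0.004,0,0,0,0],[0,-0.03,0.004,0,0,0,0],[0,-0.03,0.004,0,0,0,0],[0,-0.03,0.004,0,0,0,0],[0,-0.03,0.004,0,0,0,0],[0,-0.015,0.001,0,0,0,0],[0,0,0,-0.05,0,0,0],[0,0,0,-0.05,0,0,0],[0,0,0,-0.05,0,0,0],[0,0,0,-0.05,0,0,0],[0,0,0,0,0,0,0],[0,0,0,0,0,0,0]]]'; python3 -c "
from h import *
togo([.642,-.176,.11],.124)"
```

```text
t: 10.9
tool_pos: [0.6305, -0.1808, 0.119]
orientation: [-0.095, 1.597, 0.112]
force: [0.2, -0.9, -3.8]
opening: 0.0131
t 10.9 pos [ 0.6305 -0.1808  0.119 ] open 0.0131
axes(cols)
 [[-0.029 -0.131  0.991]
 [ 0.009  0.991  0.131]
 [-1.     0.013 -0.027]]
F [ 0.22 -0.89 -3.82] M [-0.072  0.011 -0.051] q [-0.36  0.37  1.39 -0.    1.42 -0.49]
tool shift [0.0087 0.0031 0.0123]
jaw yaw 0.132 turn about tool x 0.008 (tool down)
```

```bash
python3 -m inch '[[[0.005,0.003,0.01,0.008,-0.028,-0.011,0],[0,0,0.003,0,0,0,0],[0,0,0,0,0,0,0],[0,0,0,0,0,0,0]]]'; python3 -c "
from h import *
togo([.642,-.176,.10],.124)
c=shot('scene','s3.png',(250,160,410,310),5)
c=shot('top','t3.png',(290,130,420,230),6)
"
```

```text
t: 11.3
tool_pos: [0.6422, -0.175, 0.1127]
orientation: [-0.093, 1.571, 0.097]
force: [1.0, -0.5, -4.9]
opening: 0.0133
t 11.3 pos [ 0.6422 -0.175   0.1127] open 0.0133
axes(cols)
 [[-0.002 -0.12   0.993]
 [ 0.003  0.993  0.12 ]
 [-1.     0.003 -0.002]]
F [ 1.01 -0.5  -4.86] M [-0.058  0.027 -0.005] q [-0.34  0.37  1.4   0.    1.38 -0.46]
tool shift [ 0.0127 -0.001  -0.0003]
jaw yaw 0.121 turn about tool x -0.003 (tool down)
```

View pics/s3.png

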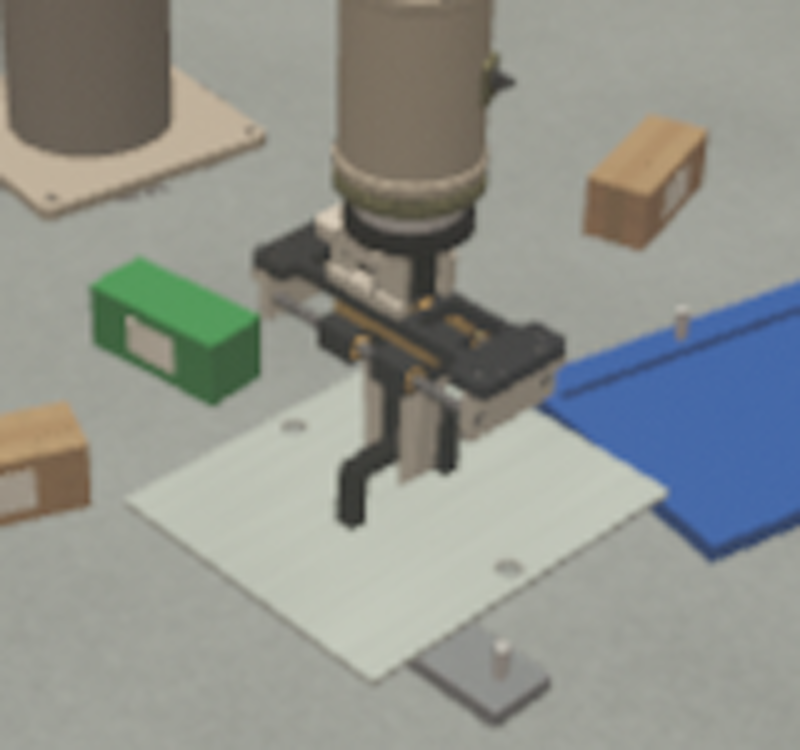

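```bash
python3 -c "
from h import *
c=optics.read_camera('scene')
g=lambda x,y,z:p2w(c,(x+.5)/5-.5+250,(y+.5)/5-.5+160,z)
a,b=g(509,568,.0965),g(294,427,.0965);p=g(502,645,.04)
print(a,b,(a+b)/2,np.linalg.norm(a-b),np.arctan2(*(a-b)[1::-1]),'pin',p)
M=np.array([np.cos(.124),np.sin(.124)])*.0925;print('exp holes at tcp',np.array([.6422,-.175])+M,np.array([.6422,-.175])-M)
u=w2p(c,[[.7339,-.1647,.04]]);print((u-[250,160]+.5)*5)
"
```

```text
[ 0.73580919 -0.16419512  0.0965    ] [ 0.55186251 -0.18539232  0.0965    ] [ 0.64383585 -0.17479372  0.0965    ] 0.18516398449737018 0.11472950794933466 pin [ 0.73787992 -0.16715271  0.04      ]
exp holes at tcp [ 0.73398977 -0.16355937] [ 0.55041023 -0.18644063]
[[501.36160058 640.23025537]]
```

```bash
python3 -m inch '[[[0.015,-0.001,0,-0.003,-0.002,0,0],[0.015,0,0,0,0,0,0],[0.01,0,0,0,0,0,0],[0.005,0,0,0,0,0,0],[0,0,0,0,0,0,0]]]'; python3 -c "
from h import *
togo([.6425,-.1765,.034],.124)"
```

```text
t: 11.95
tool_pos: [0.6412, -0.1764, 0.0624]
orientation: [-0.094, 1.57, 0.099]
force: [0.3, 0.6, -4.8]
opening: 0.0132
t 11.95 pos [ 0.6412 -0.1764  0.0624] open 0.0132
axes(cols)
 [[-0.002 -0.123  0.992]
 [ 0.003  0.992  0.123]
 [-1.     0.003 -0.001]]
F [ 0.33  0.56 -4.75] M [-0.063  0.067 -0.001] q [-0.35  0.42  1.43  0.    1.29 -0.47]
tool shift [ 0.0284 -0.0003  0.0013]
jaw yaw 0.123 turn about tool x -0.001 (tool down)
```

```bash
python3 -m inch '[[[0.006,0,0.001,0,-0.001,0,0],[0.006,0,0,0,0,0,0],[0.004,0,0,0,0,0,0]]]'; python3 -m inch '[[[0.004,0,0,0,0,0,0],[0.004,0,0,0,0,0,0],[0.003,0,0,0,0,0,0],[0,0,0,0,0,0,0]]]';  python3 -c "
from h import *
togo([.6425,-.1765,.034],.124)"
```

```text
t: 12.25
tool_pos: [0.643, -0.1764, 0.0461]
orientation: [-0.094, 1.568, 0.099]
force: [0.1, 0.3, -4.5]
opening: 0.0134
t: 12.65
tool_pos: [0.6434, -0.1764, 0.0344]
orientation: [-0.095, 1.567, 0.099]
force: [0.4, -0.6, -3.9]
opening: 0.0136
t 12.65 pos [ 0.6434 -0.1764  0.0344] open 0.0136
axes(cols)
 [[ 0.002 -0.123  0.992]
 [ 0.003  0.992  0.123]
 [-1.     0.002  0.002]]
F [ 0.39 -0.59 -3.89] M [-0.079  0.108  0.036] q [-0.35  0.45  1.45  0.    1.25 -0.47]
tool shift [ 0.0004  0.     -0.0009]
jaw yaw 0.123 turn about tool x -0.001 (tool down)
```

```bash
python3 -m inch '[[[0.002,0,0,0,0,0,0],[0,0,0,0,0,0,0]]]'; python3 -m inch '[[[0.002,0,0,0,0,0,0],[0,0,0,0,0,0,0]]]';python3 -m inch '[[[0,0,0,0,0,0,0.3],[0,0,0,0,0,0,0.6],[0,0,0,0,0,0,1],[0,0,0,0,0,0,1],[0,0,0,0,0,0,1],[0,0,0,0,0,0,1],[0,0,0,0,0,0,1],[0,0,0,0,0,0,1],[0,0,0,0,0,0,1],[0,0,0,0,0,0,1],[-0.02,0,0,0,0,0,1],[-0.04,0,0,0,0,0,1],[-0.04,0,0,0,0,0,1],[-0.04,0,0,0,0,0,1],[0,0,0,0,0,0,1],[0,0,0,0,0,0,1]]]'; python3 -c "
from h import *
togo([.3935,-.3175,.16],1.3)
c=shot('scene','s4.png',(230,150,430,310),4)"
```

```text
t: 12.85
tool_pos: [0.6437, -0.1765, 0.035]
orientation: [-0.095, 1.567, 0.099]
force: [0.7, 0.2, -4.0]
opening: 0.0136
t: 13.05
tool_pos: [0.6446, -0.1768, 0.0345]
orientation: [-0.096, 1.565, 0.098]
force: [-0.0, -0.5, -4.0]
opening: 0.0132
t: 14.65
tool_pos: [0.6436, -0.177, 0.1785]
orientation: [-0.095, 1.565, 0.098]
force: [-0.1, 0.1, -0.5]
opening: 0.0927
t 14.65 pos [ 0.6436 -0.177   0.1785] open 0.0927
axes(cols)
 [[ 0.003 -0.123  0.992]
 [ 0.002  0.992  0.123]
 [-1.     0.001  0.003]]
F [-0.11  0.06 -0.47] M [-0.054  0.093 -0.028] q [-0.35  0.33  1.33  0.    1.48 -0.47]
tool shift [ 0.0175 -0.1088 -0.2655]
jaw yaw 0.123 turn about tool x -1.177 (tool down)
```

View pics/s4.png

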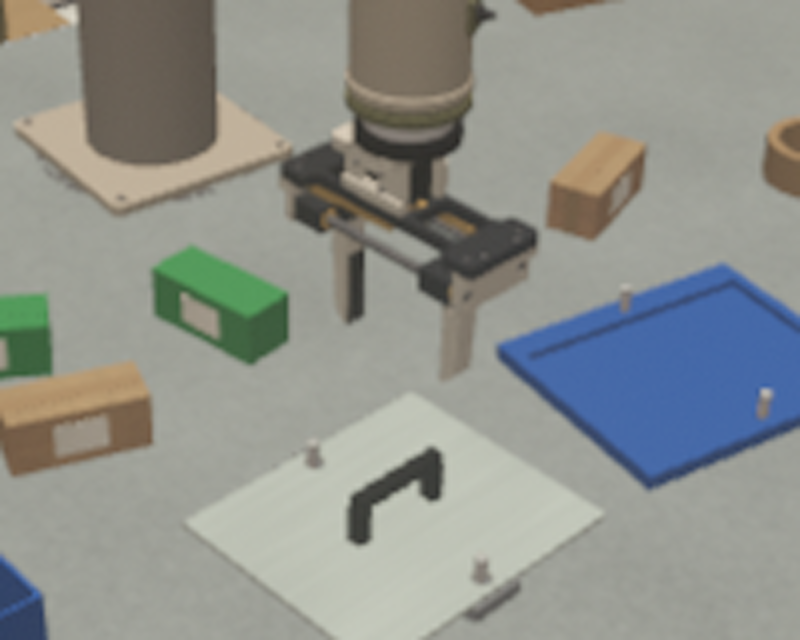

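Cover is down over both pins of the rest, each pin standing out through its hole, as on the tray. Brown carton B is at left in this crop (70,415), with green ones at (220,305) and (20,335). I measured brown B in the top view at (0.393,-0.317), with its long axis at 1.31 rad. Going there.

```bash
python3 -m inch '[[[0,-0.0136,-0.0332,0,0,0,1],[0,-0.0136,-0.0332,0,0,0,1],[0,-0.0136,-0.0332,0,0,0,1],[0,-0.0136,-0.0332,0,0,0,1],[0,-0.0136,-0.0332,0,0,0,1],[0,-0.0136,-0.0332,0,0,0,1],[0,-0.0136,-0.0332,0,0,0,1],[0,-0.0136,-0.0332,0,0,0,1],[0,0,0,0.1,0,0,1],[0,0,0,0.1,0,0,1],[0,0,0,0.1,0,0,1],[0,0,0,0.083,0,0,1],[0,0,0,0,0,0,1],[0,0,0,0,0,0,1]]]'; python3 -c "
from h import *
togo([.3935,-.3175,.08],-.26)
c=shot('top');f=c['frame'];hsv=cv2.cvtColor(f,cv2.COLOR_BGR2HSV)
m=cv2.inRange(hsv,(5,90,60),(20,255,255)); 
n,l,s,ce=cv2.connectedComponentsWithStats(m)
print([ (s[i].tolist(),np.round(ce[i])) for i in range(1,n) if s[i,4]>60])
"
```

```text
t: 16.1
tool_pos: [0.3738, -0.3148, 0.1539]
orientation: [0.229, 1.585, -0.198]
force: [0.1, -0.1, -0.1]
opening: 0.0933
t 16.1 pos [ 0.3738 -0.3148  0.1539] open 0.0933
axes(cols)
 [[-0.022  0.268  0.963]
 [ 0.022  0.963 -0.268]
 [-1.     0.016 -0.027]]
F [ 0.08 -0.07 -0.06] M [-0.08   0.107  0.023] q [-0.8  -0.1   1.84 -0.    1.44 -0.53]
tool shift [0.0734 0.0015 0.0217]
jaw yaw -0.271 turn about tool x -0.011 (tool down)
[([138, 232, 29, 28, 272], array([152., 246.])), ([375, 250, 18, 15, 188], array([384., 257.])), ([198, 257, 36, 25, 504], array([215., 269.])), ([31, 370, 110, 93, 7131], array([ 84., 415.]))]
```

```bash
python3 -m inch '[[[0.01,0.002,0.02,-0.011,-0.022,-0.022,1],[0.02,0,0.001,0,0,0,1],[0.02,0,0,0,0,0,1],[0.015,0,0,0,0,0,1],[0.01,0,0,0,0,0,1],[0,0,0,0,0,0,1],[0,0,0,0,0,0,1]]]'; python3 -c "
from h import *
togo([.3935,-.3175,.008],-.26)
c=shot('scene','s5.png',(190,190,310,290),6)
s=telemetry.read_state();p=s['tool_pos'];M=R.from_rotvec(s['orientation']).as_matrix()
for dz in(0,.01,.02,.03):
  for k in(1,-1):
    P=[p+[0,0,dz]+M@[.017,b,k*a] for a,b in((.0465,-.0075),(.064,-.0075),(.064,.0075),(.0465,.0075))]
    print(dz,k,((w2p(c,P)-[190,190]+.5)*6).round().tolist())
"
```

```text
t: 16.85
tool_pos: [0.395, -0.3181, 0.0748]
orientation: [0.189, 1.568, -0.199]
force: [0.2, 0.3, -0.5]
opening: 0.0928
t 16.85 pos [ 0.395  -0.3181  0.0748] open 0.0928
axes(cols)
 [[-0.007  0.244  0.97 ]
 [-0.005  0.97  -0.244]
 [-1.    -0.006 -0.005]]
F [ 0.17  0.29 -0.5 ] M [-0.09   0.049  0.017] q [-0.77 -0.    1.89 -0.01  1.26 -0.52]
tool shift [ 0.0668  0.0006 -0.0012]
jaw yaw -0.247 turn about tool x 0.013 (tool down)
0 1 [[356.0, 387.0], [365.0, 406.0], [393.0, 399.0], [383.0, 380.0]]
0 -1 [[310.0, 291.0], [302.0, 274.0], [328.0, 268.0], [337.0, 285.0]]
0.01 1 [[355.0, 372.0], [364.0, 391.0], [392.0, 384.0], [382.0, 365.0]]
0.01 -1 [[309.0, 276.0], [301.0, 259.0], [327.0, 253.0], [335.0, 270.0]]
0.02 1 [[353.0, 356.0], [363.0, 375.0], [390.0, 369.0], [381.0, 350.0]]
0.02 -1 [[308.0, 261.0], [299.0, 244.0], [326.0, 239.0], [334.0, 256.0]]
0.03 1 [[352.0, 341.0], [361.0, 360.0], [389.0, 354.0], [380.0, 335.0]]
0.03 -1 [[306.0, 246.0], [298.0, 229.0], [324.0, 224.0], [333.0, 241.0]]
```

View pics/s5.png

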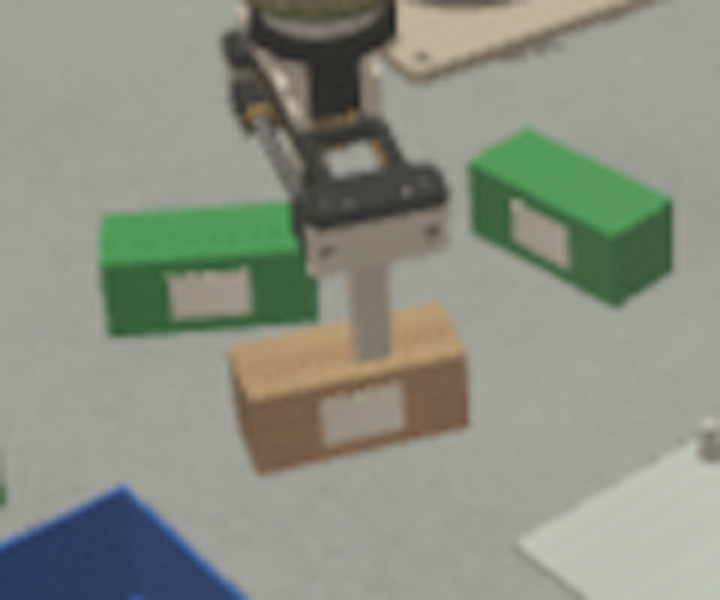

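```bash
python3 -m inch '[[[0.02,0,-0.001,0.013,-0.007,0,1],[0.02,0,0,0,0,0,1],[0.015,0,0,0,0,0,1],[0.005,0,0,0,0,0,1],[0,0,0,0,0,0,1]]]'; python3 -m inch '[[[0.005,0,0,0,0,0,1],[0,0,0,0,0,0,1]]]';python3 -c "
from h import *
togo([.3935,-.3175,.008],-.26)"
```

```text
t: 17.4
tool_pos: [0.3976, -0.322, 0.0193]
orientation: [0.193, 1.552, -0.214]
force: [-0.7, 0.7, -0.2]
opening: 0.0931
t: 17.6
tool_pos: [0.3987, -0.3231, 0.0159]
orientation: [0.192, 1.549, -0.215]
force: [-0.2, -0.1, -0.4]
opening: 0.0933
t 17.6 pos [ 0.3987 -0.3231  0.0159] open 0.0933
axes(cols)
 [[ 0.01   0.256  0.967]
 [-0.016  0.966 -0.256]
 [-1.    -0.013  0.014]]
F [-0.22 -0.1  -0.43] M [-0.066  0.071  0.025] q [-0.78  0.08  1.93 -0.01  1.12 -0.52]
tool shift [ 0.0078  0.0041 -0.0066]
jaw yaw -0.259 turn about tool x 0.001 (tool down)
```

```bash
python3 -m inch '[[[0.008,0.004,-0.006,0,0.008,0.013,1],[0,0,0,0,0,0,1],[0,0,0,0,0,0,1]]]'; python3 -c "
from h import *
s=telemetry.read_state();st()"; python3 -m inch '[[[0,0,0,0,0,0,0.5],[0,0,0,0,0,0,0.3],[0,0,0,0,0,0,0.3],[0,0,0,0,0,0,0.3],[0,0,0,0,0,0,0.3],[0,0,0,0,0,0,0.3],[0,0,0,0,0,0,0.3],[0,0,0,0,0,0,0.3],[-0.015,0,0,0,0,0,0.3],[-0.015,0,0,0,0,0,0.3],[-0.015,0,0,0,0,0,0.3],[0,0,0,0,0,0,0.3],[0,0,0,0,0,0,0.3]]]' 40;python3 -c "
from h import *
L=[]
for i in range(6): optics.read_camera('top'); s=telemetry.read_state(); L.append(np.r_[s['force'],s['wrist_torque']])
print(np.mean(L,0).round(3),np.std(L,0).round(3));st()
shot('scene','s6.png',(190,190,310,290),6)"
```

```text
t: 17.9
tool_pos: [0.3945, -0.3182, 0.0086]
orientation: [0.203, 1.554, -0.204]
force: [-0.0, 0.2, 0.7]
opening: 0.093
t 17.9 pos [ 0.3945 -0.3182  0.0086] open 0.093
axes(cols)
 [[ 0.007  0.256  0.967]
 [-0.002  0.967 -0.256]
 [-1.     0.     0.007]]
F [-0.05  0.18  0.67] M [-0.037  0.126  0.008] q [-0.78  0.08  1.94  0.    1.12 -0.53]
t: 19.2
tool_pos: [0.3907, -0.3145, 0.0501]
orientation: [0.208, 1.562, -0.199]
force: [-0.3, -0.1, -5.2]
opening: 0.052
[-0.195  0.095 -4.804  0.098  0.042 -0.   ] [0.367 0.519 0.358 0.034 0.032 0.032]
t 19.5 pos [ 0.3909 -0.3148  0.0505] open 0.0518
axes(cols)
 [[-0.     0.256  0.967]
 [ 0.005  0.967 -0.256]
 [-1.     0.005 -0.001]]
F [-0.67  0.26 -5.15] M [ 0.101  0.011 -0.027] q [-0.78  0.02  1.92  0.    1.21 -0.53]
```

```bash
python3 -m inch '[[[0.015,0,0,0,0,0,0.3],[0.015,0,0,0,0,0,0.3],[0.008,0,0,0,0,0,0.3],[0,0,0,0,0,0,0.3],[0,0,0,0,0,0,0.3]]]' ; python3 -c "
from h import *
togo([.3907,-.3145,.009])"
```

```text
t: 20.05
tool_pos: [0.3914, -0.315, 0.0116]
orientation: [0.207, 1.561, -0.2]
force: [-0.1, -0.3, -5.0]
opening: 0.0517
t 20.05 pos [ 0.3914 -0.315   0.0116] open 0.0517
axes(cols)
 [[ 0.     0.256  0.967]
 [ 0.005  0.967 -0.256]
 [-1.     0.005 -0.001]]
F [-0.11 -0.33 -5.04] M [ 0.12   0.023 -0.034] q [-0.78  0.07  1.94  0.    1.13 -0.53]
tool shift [ 0.0026  0.0003 -0.0008]
```

View pics/s6.png

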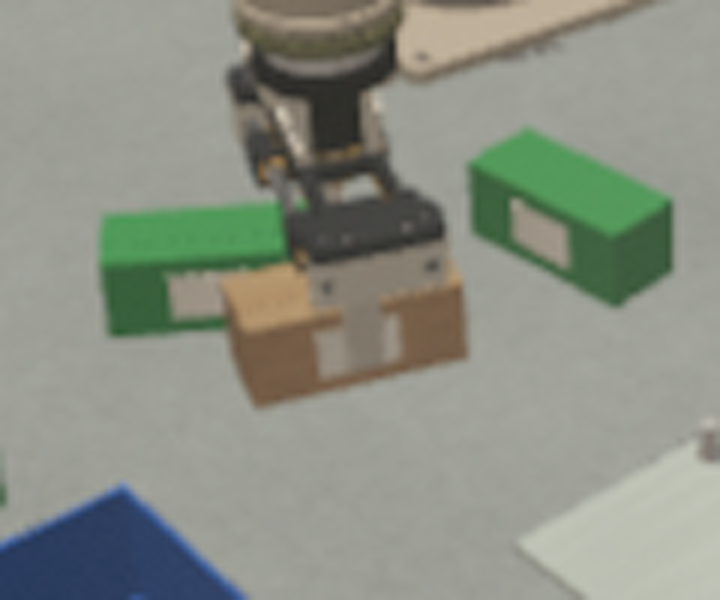

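```bash
python3 -m inch '[[[0.004,0,0,0,0,0,0.3],[0,0,0,0,0,0,0.6],[0,0,0,0,0,0,1],[0,0,0,0,0,0,1],[0,0,0,0,0,0,1],[0,0,0,0,0,0,1],[0,0,0,0,0,0,1],[-0.02,0,0,0,0,0,1],[0,0,0,0,0,-0.12,1],[0,0,0,0,0,-0.12,1],[0,0,0,0,0,-0.12,1],[0,0,0,0,0,-0.12,1],[0,0,0,0,0,-0.12,1],[0,0,0,0,0,0,1],[0,0,0,0,0,0,1]]]'; python3 -c "
from h import *
st()
c=shot('scene','s7.png',(190,190,310,290),6)
s=telemetry.read_state();p=s['tool_pos'];M=R.from_rotvec(s['orientation']).as_matrix()
for n,d in(('world z',[0,0,.025]),('tool x',-M[:,0]*.025)):
    P=[p+d+M@[.017,b,a] for a,b in((.0465,-.0075),(.064,-.0075),(.064,.0075),(.0465,.0075))]
    print(n,((w2p(c,P)-[190,190]+.5)*6).round().tolist())
"
```

```text
t: 21.55
tool_pos: [0.3981, -0.3212, 0.0373]
orientation: [-0.288, 1.568, -0.692]
force: [-0.2, -0.2, 0.2]
opening: 0.0927
t 21.55 pos [ 0.3981 -0.3212  0.0373] open 0.0927
axes(cols)
 [[-0.134  0.218  0.967]
 [-0.567  0.783 -0.255]
 [-0.813 -0.582  0.019]]
F [-0.16 -0.19  0.23] M [ 0.272  0.039 -0.068] q [-0.34  0.05  2.07 -0.72  1.08  0.29]
world z [[337.0, 401.0], [346.0, 420.0], [369.0, 428.0], [361.0, 409.0]]
tool x [[364.0, 402.0], [373.0, 421.0], [396.0, 429.0], [388.0, 410.0]]
```

View pics/s7.png

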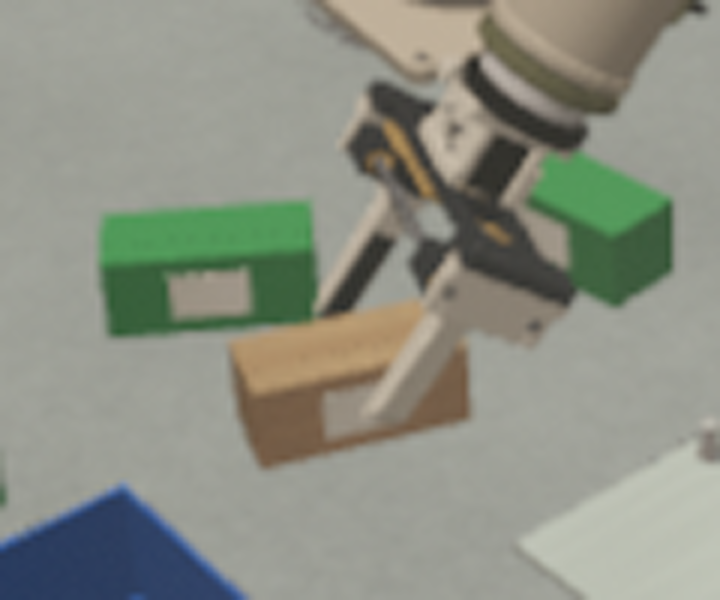

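```bash
python3 -c "
from h import *
togo([.389,-.320,.009])"
```

```text
t 21.6 pos [ 0.3976 -0.3214  0.0372] open 0.093
axes(cols)
 [[-0.135  0.22   0.966]
 [-0.567  0.783 -0.257]
 [-0.813 -0.582  0.019]]
F [-0.81 -0.21 -0.52] M [0.216 0.013 0.037] q [-0.34  0.05  2.07 -0.72  1.08  0.29]
tool shift [ 0.0232  0.0156 -0.0092]
```

```bash
python3 -m inch '[[[0,0,-0.009,0,0.01,0,1],[0.012,0.008,0,0,0,0,1],[0.009,0.006,0,0,0,0,1],[0.003,0.002,0,0,0,0,1],[0,0,0,0,0,0,1]]]'; python3 -c "
from h import *
togo([.389,-.320,.009])"; python3 -m inch '[[[0,0,0,0,0,0,0.5],[0,0,0,0,0,0,0.3],[0,0,0,0,0,0,0.3],[0,0,0,0,0,0,0.3],[0,0,0,0,0,0,0.3],[0,0,0,0,0,0,0.3],[0,0,0,0,0,0,0.3],[0,0,0,0,0,0,0.3]]]' 42;python3 -c "
from h import *
st()"
```

```text
t: 22.1
tool_pos: [0.3872, -0.323, 0.0068]
orientation: [-0.273, 1.578, -0.698]
force: [-0.5, -1.1, -0.1]
opening: 0.093
t 22.1 pos [ 0.3872 -0.323   0.0068] open 0.093
axes(cols)
 [[-0.146  0.227  0.963]
 [-0.559  0.784 -0.27 ]
 [-0.816 -0.578  0.013]]
F [-0.47 -1.1  -0.08] M [ 0.254 -0.031 -0.027] q [-0.35  0.1   2.09 -0.74  1.03  0.34]
tool shift [-0.0037  0.0015  0.0009]
t: 22.9
tool_pos: [0.3881, -0.3233, 0.0073]
orientation: [-0.273, 1.577, -0.698]
force: [0.3, -0.8, -1.8]
opening: 0.0524
t 22.9 pos [ 0.3881 -0.3233  0.0073] open 0.0524
axes(cols)
 [[-0.145  0.228  0.963]
 [-0.559  0.784 -0.27 ]
 [-0.816 -0.578  0.014]]
F [ 0.31 -0.8  -1.83] M [ 0.159 -0.109  0.123] q [-0.36  0.1   2.08 -0.73  1.03  0.33]
```

```bash
python3 -m inch '[[[-0.016,-0.012,0,0,0,0,0.3],[-0.025,-0.018,0,0,0,0,0.3],[-0.025,-0.018,0,0,0,0,0.3],[-0.025,-0.018,0,0,0,0,0.3],[-0.025,-0.018,0,0,0,0,0.3],[0,0,0,0,0,0.12,0.3],[0,0,0,0,0,0.12,0.3],[0,0,0,0,0,0.12,0.3],[0,0,0,0,0,0.12,0.3],[0,0,0,0,0,0.12,0.3],[0,0,0,0,0,0,0.3],[0,0,0,0,0,0,0.3]]]'; python3 -c "
from h import *
togo([.60,.05,.16],-1.37)"
```

```text
t: 24.1
tool_pos: [0.3785, -0.3161, 0.1448]
orientation: [0.225, 1.562, -0.198]
force: [0.7, 0.1, -5.8]
opening: 0.0518
t 24.1 pos [ 0.3785 -0.3161  0.1448] open 0.0518
axes(cols)
 [[ 0.001  0.267  0.964]
 [ 0.017  0.964 -0.267]
 [-1.     0.017 -0.004]]
F [ 0.73  0.11 -5.84] M [ 0.065  0.079 -0.001] q [-0.81 -0.11  1.86  0.01  1.4  -0.54]
tool shift [-0.0088  0.4121  0.1158]
jaw yaw -0.27 turn about tool x 1.1 (tool down)
```

```bash
python3 -m inch '[[[-0.003,0.035,0.01,0,0,0,0.3],[-0.003,0.04,0.012,0,0,0,0.3],[-0.003,0.04,0.012,0,0,0,0.3],[-0.003,0.04,0.012,0,0,0,0.3],[-0.003,0.04,0.012,0,0,0,0.3],[-0.003,0.04,0.012,0,0,0,0.3],[-0.003,0.04,0.012,0,0,0,0.3],[-0.003,0.04,0.012,0,0,0,0.3],[0,0.04,0.012,0,0,0,0.3],[0,0.04,0.011,0,0,0,0.3],[0,0,0,0.13,0,0,0.3],[0,0,0,0.13,0,0,0.3],[0,0,0,0.13,0,0,0.3],[0,0,0,0.13,0,0,0.3],[0,0,0,0.13,0,0,0.3],[0,0,0,0.13,0,0,0.3],[0,0,0,0.13,0,0,0.3],[0,0,0,0.13,0,0,0.3],[0,0,0,0.13,0,0,0.3],[0,0,0,0.13,0,0,0.3]]]'; python3 -c "
from h import *
togo([.60,.09,.17],-1.57)"
```

```text
t: 26.1
tool_pos: [0.5853, 0.0772, 0.1509]
orientation: [1.188, 1.193, -1.249]
force: [0.5, -0.3, -4.3]
opening: 0.052
t 26.1 pos [0.5853 0.0772 0.1509] open 0.052
axes(cols)
 [[-0.02   1.    -0.015]
 [-0.031 -0.015 -0.999]
 [-0.999 -0.019  0.032]]
F [ 0.46 -0.29 -4.28] M [ 0.059 -0.025 -0.014] q [ 0.06  0.17  1.57 -0.03  1.43  1.65]
tool shift [-0.0198  0.0141 -0.0124]
jaw yaw -1.586 turn about tool x -0.016 (tool down)
```

```bash
python3 -m inch '[[[-0.01,0,0,-0.016,0.031,0,0.3],[-0.01,0,0,0,0,0.13,0.3],[0,0,0,0,0,0.13,0.3],[0,0,0,0,0,0.13,0.3],[0,0,0,0,0,0.13,0.3],[0,0,0,0,0,0.13,0.3],[0,0,0,0,0,0.13,0.3],[0,0,0,0,0,0.13,0.3],[0,0,0,0,0,0.05,0.3],[0,0,0,0,0,0,0.3],[0,0,0,0,0,0,0.3]]]'; python3 -c "
from h import *
s,M=st(); print('down in tool',M.T@[0,0,-1.])
shot('scene','s8.png',(310,110,470,270),4.9)"
```

```text
t: 27.2
tool_pos: [0.5964, 0.1031, 0.1754]
orientation: [1.5, 0.488, -0.459]
force: [0.6, 1.4, -4.8]
opening: 0.052
t 27.2 pos [0.5964 0.1031 0.1754] open 0.052
axes(cols)
 [[ 0.822  0.569  0.023]
 [ 0.012  0.023 -1.   ]
 [-0.569  0.822  0.012]]
F [ 0.57  1.38 -4.76] M [-0.025  1.194 -0.075] q [ 0.16 -0.62  2.5  -0.39  0.33  2.02]
down in tool [ 0.56947559 -0.82191698 -0.01224875]
```

View pics/s8.png

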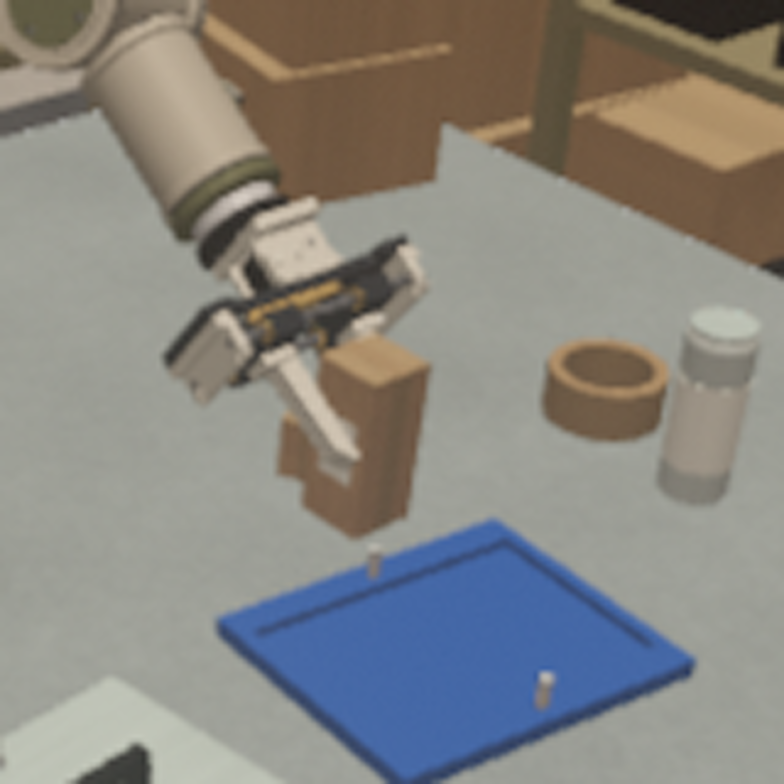

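```bash
python3 -c "
from h import *
togo([.677,.0865,.16])"
```

```text
t 27.25 pos [0.5958 0.1027 0.174 ] open 0.0515
axes(cols)
 [[ 0.821  0.571  0.022]
 [ 0.011  0.023 -1.   ]
 [-0.571  0.821  0.012]]
F [-0.63  0.15 -5.39] M [-0.018  1.281  0.008] q [ 0.16 -0.62  2.5  -0.39  0.33  2.02]
tool shift [0.0744 0.0345 0.0178]
```

```bash
python3 -m inch '[[[0.018,0.009,0.005,0,0,0,0.3],[0.02,0.009,0.005,0,0,0,0.3],[0.02,0.009,0.005,0,0,0,0.3],[0.016,0.007,0.003,0,0,0,0.3],[0,0,0,0,0,0,0.3],[0,0,0,0,0,0,0.3]]]'; python3 -c "
from h import *
togo([.677,.0865,.085])"
```

```text
t: 27.85
tool_pos: [0.6698, 0.086, 0.1441]
orientation: [1.491, 0.508, -0.48]
force: [0.5, -0.4, -5.0]
opening: 0.0517
t 27.85 pos [0.6698 0.086  0.1441] open 0.0517
axes(cols)
 [[ 0.806  0.592  0.023]
 [ 0.01   0.026 -1.   ]
 [-0.592  0.806  0.015]]
F [ 0.46 -0.39 -5.02] M [-0.022  1.2    0.036] q [ 0.08 -0.27  2.31 -0.34  0.18  1.93]
tool shift [ 0.0408 -0.0433 -0.0013]
```

```bash
python3 -m inch '[[[0.014,-0.014,0,0,0,-0.01,0.3],[0.014,-0.014,0,0,0,0,0.3],[0.012,-0.014,0,0,0,0,0.3],[0,0,0,0,0,0,0.3],[0,0,0,0,0,0,0.3]]]'; python3 -c "
from h import *
togo([.677,.0865,.065])"
```

```text
t: 28.35
tool_pos: [0.6721, 0.0841, 0.0921]
orientation: [1.485, 0.517, -0.495]
force: [-0.6, -0.2, -5.1]
opening: 0.052
t 28.35 pos [0.6721 0.0841 0.0921] open 0.052
axes(cols)
 [[ 0.797  0.604  0.021]
 [ 0.005  0.028 -1.   ]
 [-0.604  0.797  0.019]]
F [-0.55 -0.17 -5.1 ] M [-0.004  1.176 -0.   ] q [ 0.08 -0.14  2.3  -0.84  0.08  2.43]
tool shift [ 0.0203 -0.0185 -0.0028]
```

```bash
python3 -m inch '[[[0,0,0,0,0,-0.06,0.3],[0.005,-0.006,0,0,0,-0.04,0.3],[0.007,-0.007,0,0,0,0,0.3],[0.006,-0.006,0,0,0,0,0.3],[0,0,0,0,0,0,0.3]]]'; python3 -c "
from h import *
togo([.677,.0865,.060])"
```

```text
t: 28.85
tool_pos: [0.6748, 0.0818, 0.0712]
orientation: [1.473, 0.56, -0.549]
force: [0.9, -0.0, -5.8]
opening: 0.0518
t 28.85 pos [0.6748 0.0818 0.0712] open 0.0518
axes(cols)
 [[ 0.758  0.653  0.015]
 [-0.003  0.026 -1.   ]
 [-0.653  0.757  0.021]]
F [ 0.85 -0.02 -5.79] M [ 0.053  1.076 -0.021] q [ 0.08 -0.08  2.25 -0.54  0.12  2.14]
tool shift [ 0.009  -0.007  -0.0049]
```

```bash
python3 -m inch '[[[0.005,-0.005,-0.003,0,0,0,0.3],[0,0,0,0,0,0,0.3]]]'; python3 -m inch '[[[0.003,-0.003,0,0,0,0,0.3],[0,0,0,0,0,0,0.3]]]'; python3 -m inch '[[[0.002,-0.002,0,0,0,0,0.3],[0,0,0,0,0,0,0.3]]]';python3 -m inch '[[[0.002,-0.002,0,0,0,0,0.3],[0,0,0,0,0,0,0.3]]]'; python3 -c "
from h import *
togo([.677,.0865,.060])"
```

```text
t: 29.05
tool_pos: [0.6757, 0.085, 0.0662]
orientation: [1.474, 0.558, -0.548]
force: [0.3, 0.6, -5.3]
opening: 0.0521
t: 29.25
tool_pos: [0.6774, 0.0854, 0.0653]
orientation: [1.474, 0.556, -0.544]
force: [0.0, -0.1, -4.7]
opening: 0.0522
t: 29.45
tool_pos: [0.6786, 0.0854, 0.0651]
orientation: [1.475, 0.554, -0.542]
force: [-0.9, 0.1, -4.7]
opening: 0.052
t: 29.65
tool_pos: [0.68, 0.0854, 0.065]
orientation: [1.475, 0.552, -0.539]
force: [-0.1, -0.3, -5.0]
opening: 0.0516
t 29.65 pos [0.68   0.0854 0.065 ] open 0.0516
axes(cols)
 [[ 0.765  0.644  0.016]
 [-0.001  0.027 -1.   ]
 [-0.644  0.765  0.021]]
F [-0.05 -0.31 -5.04] M [-0.012  1.119  0.002] q [ 0.09 -0.04  2.25 -0.77  0.1   2.37]
tool shift [ 0.0009 -0.0058 -0.0012]
```

```bash
python3 -m inch '[[[0.002,-0.009,0,0,0,0,0.3],[0,0,0,0,0,0,0.3]]]'; python3 -m inch '[[[0.003,-0.006,0,0,0,0,0.3],[0,0,0,0,0,0,0.3]]]'; python3 -c "
from h import *
togo([.677,.0865,.060])
shot('scene','s9.png',(310,110,470,270),4.9)"
```

```text
t: 29.85
tool_pos: [0.6813, 0.0852, 0.0657]
orientation: [1.478, 0.542, -0.529]
force: [-1.2, -0.1, -4.8]
opening: 0.0516
t: 30.05
tool_pos: [0.6828, 0.085, 0.0649]
orientation: [1.477, 0.539, -0.522]
force: [-0.4, 0.0, -5.4]
opening: 0.0518
t 30.05 pos [0.6828 0.085  0.0649] open 0.0518
axes(cols)
 [[ 0.777  0.629  0.019]
 [ 0.001  0.029 -1.   ]
 [-0.63   0.777  0.022]]
F [-0.44  0.03 -5.38] M [-0.021  1.157  0.004] q [ 0.09 -0.04  2.25 -1.05  0.08  2.65]
tool shift [-0.0014 -0.0074 -0.0017]
```

View pics/s9.png

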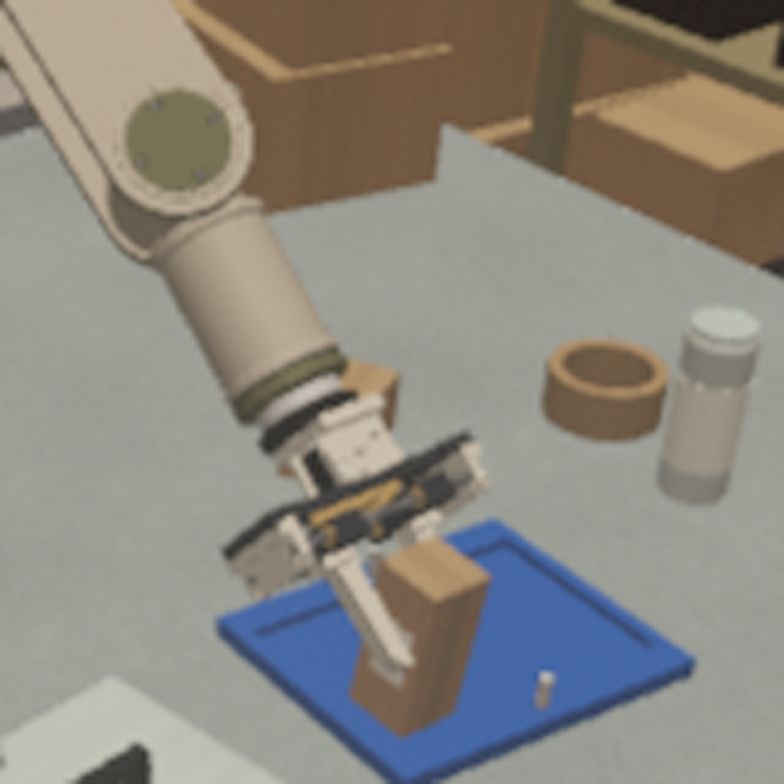

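```bash
python3 -m inch '[[[0,0,0,0,0,-0.08,0.3],[-0.003,-0.003,0,0,0,-0.08,0.3],[0,0,0,0,0,0,0.3]]]'; python3 -c "
from h import *
togo([.670,.0865,.056])"
```

```text
t: 30.4
tool_pos: [0.6822, 0.0743, 0.0651]
orientation: [1.464, 0.559, -0.592]
force: [0.2, -0.5, -4.7]
opening: 0.0519
t 30.4 pos [0.6822 0.0743 0.0651] open 0.0519
axes(cols)
 [[ 0.739  0.674 -0.009]
 [-0.029  0.019 -0.999]
 [-0.673  0.739  0.033]]
F [ 0.24 -0.54 -4.67] M [0.08  0.939 0.035] q [ 0.08 -0.04  2.21 -0.59  0.17  2.19]
tool shift [-0.0033 -0.0148 -0.0124]
```

```bash
python3 -m inch '[[[-0.002,-0.006,-0.01,0,0.02,-0.05,0.3],[-0.002,-0.007,-0.002,0,0,-0.03,0.3],[0,0,0,0,0,0,0.3]]]'; python3 -c "
from h import *
togo([.670,.0865,.056])"
```

```text
t: 30.7
tool_pos: [0.6757, 0.0832, 0.0642]
orientation: [1.46, 0.616, -0.631]
force: [-0.9, -0.3, -5.5]
opening: 0.0516
t 30.7 pos [0.6757 0.0832 0.0642] open 0.0516
axes(cols)
 [[ 0.697  0.717 -0.002]
 [-0.016  0.013 -1.   ]
 [-0.717  0.697  0.021]]
F [-0.91 -0.29 -5.47] M [ 0.043  0.97  -0.059] q [ 0.09 -0.05  2.18 -0.33  0.25  1.95]
tool shift [ 0.0018 -0.0097 -0.0034]
```

```bash
python3 -m inch '[[[0.005,-0.008,0,0,0,-0.01,0.3],[0,0,0,0,0,0,0.3]]]'; python3 -m inch '[[[0.004,-0.005,0,0,0,-0.01,0.3],[0,0,0,0,0,0,0.3]]]'; python3 -m inch '[[[0.004,-0.005,0,0,0,0,0.3],[0,0,0,0,0,0,0.3]]]'; python3 -c "
from h import *
togo([.670,.0865,.056])"
```

```text
t: 30.9
tool_pos: [0.6791, 0.0831, 0.0627]
orientation: [1.463, 0.611, -0.628]
force: [0.0, 0.7, -5.3]
opening: 0.0519
t: 31.1
tool_pos: [0.6824, 0.083, 0.0616]
orientation: [1.464, 0.61, -0.627]
force: [-1.0, -0.1, -5.5]
opening: 0.0519
t: 31.3
tool_pos: [0.6858, 0.0831, 0.0607]
orientation: [1.468, 0.602, -0.618]
force: [-0.0, -0.5, -5.3]
opening: 0.052
t 31.3 pos [0.6858 0.0831 0.0607] open 0.052
axes(cols)
 [[ 0.709  0.705 -0.004]
 [-0.015  0.01  -1.   ]
 [-0.705  0.709  0.018]]
F [-0.03 -0.48 -5.29] M [0.04  1.019 0.002] q [ 0.09 -0.01  2.17 -0.38  0.21  2.  ]
tool shift [-0.0079 -0.0144 -0.0035]
```

```bash
python3 -m inch '[[[-0.001,-0.008,-0.002,0,0,-0.01,0.3],[-0.001,-0.008,0,0,0,-0.01,0.3],[0,0,0,0,0,0,0.3]]]';  python3 -c "
from h import *
togo([.670,.0865,.056])"
```

```text
t: 31.6
tool_pos: [0.6812, 0.0857, 0.0606]
orientation: [1.47, 0.603, -0.617]
force: [-1.1, -0.1, -4.2]
opening: 0.0518
t 31.6 pos [0.6812 0.0857 0.0606] open 0.0518
axes(cols)
 [[ 0.71   0.705 -0.003]
 [-0.013  0.008 -1.   ]
 [-0.705  0.709  0.015]]
F [-1.15 -0.08 -4.19] M [-0.011  1.032 -0.038] q [ 0.09 -0.03  2.18 -0.39  0.21  2.01]
tool shift [-0.0048 -0.0111 -0.0008]
```

```bash
python3 -m inch '[[[0,0,0,0,0,0,0.6],[0,0,0,0,0,0,0.65],[0,0,0,0,0,0,0.7],[0,0,0,0,0,0,0.75],[0,0,0,0,0,0,0.75],[0,0,0,0,0,0,0.75],[0,0,0,0,0,0,0.75],[-0.02,0,0,0,0,0,0.75],[-0.03,0,0,0,0,0,0.75],[-0.03,0,0,0,0,0,0.75],[-0.03,0,0,0,0,0,0.75],[-0.03,0,0,0,0,0,0.75],[0,0,0,0,0,0,0.75],[0,0,0,0,0,0,0.75]]]';  python3 -c "
from h import *
st()
shot('scene','s10.png',(300,110,460,270),4.9)"
```

```text
t: 33.0
tool_pos: [0.5762, 0.0878, 0.1586]
orientation: [1.469, 0.608, -0.621]
force: [-0.0, -0.6, -0.3]
opening: 0.0697
t 33.0 pos [0.5762 0.0878 0.1586] open 0.0697
axes(cols)
 [[ 0.705  0.709 -0.002]
 [-0.012  0.009 -1.   ]
 [-0.709  0.705  0.015]]
F [-0.01 -0.61 -0.28] M [0.024 0.511 0.017] q [ 0.13 -0.59  2.41 -0.2   0.55  1.83]
```

View pics/s10.png

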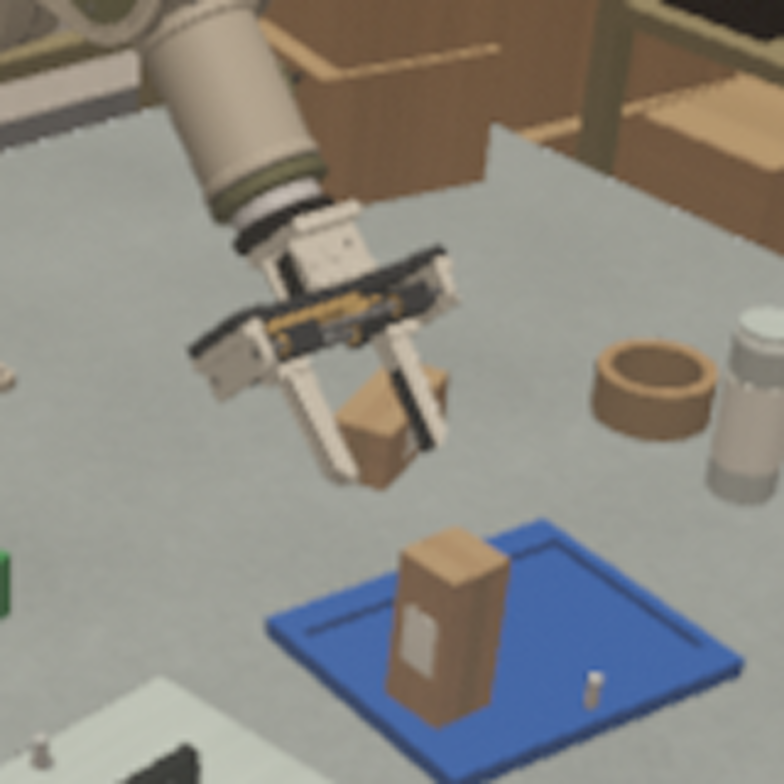

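Carton B stands upright on the tray floor; its base is at (440,705) in the crop, well inside the rims. Now undoing the pitch and re-measuring carton A.

```bash
python3 -m inch '[[[0,0,0,0,0,-0.13,1],[0,0,0,0,0,-0.13,1],[0,0,0,0,0,-0.13,1],[0,0,0,0,0,-0.13,1],[0,0,0,0,0,-0.13,1],[0,0,0,0,0,-0.13,1],[0,0,0,-0.142,0,0,1],[0,0,0,-0.142,0,0,1],[0,0,0,-0.142,0,0,1],[0,0,0,-0.142,0,0,1],[0,0,0,-0.142,0,0,1],[0,0,0,-0.142,0,0,1],[0,0,0,-0.142,0,0,1],[0,0,0,-0.142,0,0,1],[0,0,0,-0.142,0,0,1],[0,0,0,-0.142,0,0,1],[0,0,0,-0.142,0,0,1],[0,0,0,-0.142,0,0,1],[0,0,0,-0.142,0,0,1],[0,0,0,-0.142,0,0,1]]]'; cat >> h.py <<'E'
def browns(z=.052):
    c=shot('top');hsv=cv2.cvtColor(c['frame'],cv2.COLOR_BGR2HSV)
    m=cv2.inRange(hsv,(5,90,60),(20,255,255)); n,l,s,ce=cv2.connectedComponentsWithStats(m)
    for i in range(1,n):
        if s[i,4]>60 and s[i,1]<340:
            r=cv2.minAreaRect(np.argwhere(l==i)[:,::-1].astype(np.float32)); b=np.array([p2w(c,*p,z) for p in cv2.boxPoints(r)])
            e=b[1]-b[0]; e2=b[2]-b[1]; e=e if np.linalg.norm(e)>np.linalg.norm(e2) else e2
            print('brown',s[i].tolist(),'ctr',p2w(c,*r[0],z).round(4),'size',np.linalg.norm(b[1]-b[0]).round(3),np.linalg.norm(b[2]-b[1]).round(3),'yaw',(np.arctan2(e[1],e[0])%np.pi).round(3))
E
python3 -c "
from h import *
browns(); togo([.365,.291,.15],.42)"
```

```text
t: 35.05
tool_pos: [0.5684, 0.0766, 0.0868]
orientation: [-0.384, 1.658, 0.381]
force: [-0.3, 0.2, -0.1]
opening: 0.0932
brown [248, 179, 9, 14, 97] ctr [0.6599 0.1693 0.052 ] size 0.028 0.048 yaw 0.012
brown [138, 232, 29, 28, 276] ctr [0.4472 0.5125 0.052 ] size 0.092 0.099 yaw 1.101
brown [198, 256, 36, 26, 509] ctr [0.3644 0.2903 0.052 ] size 0.119 0.053 yaw 1.973
t 35.1 pos [0.5679 0.0765 0.0862] open 0.093
axes(cols)
 [[-0.116 -0.469  0.875]
 [-0.03   0.883  0.469]
 [-0.993  0.028 -0.117]]
F [-0.75 -0.07 -0.27] M [-0.036  0.009 -0.011] q [ 0.06  0.27  1.57 -0.02  1.42 -0.43]
tool shift [-0.0462  0.2863 -0.0845]
jaw yaw 0.492 turn about tool x 0.072 (tool down)
```

```bash
python3 -m inch '[[[-0.03,0,0,0,0,0,1],[-0.03,0,0,0,-0.06,-0.014,1],[-0.02,0,0,0,-0.057,-0.014,1],[0,0,0,0,0,0,1],[0,0,0,0,0,0,1]]]'; python3 -c "
from h import *
togo([.3644,.2903,.13],.402)
c=shot('top'); print(w2p(c,[[.66,.085,.128]])); hsv=cv2.cvtColor(c['frame'],cv2.COLOR_BGR2HSV); m=cv2.inRange(hsv,(5,60,50),(22,255,255))[150:240,200:330]; print(cv2.boundingRect(m))"
```

```text
t: 35.6
tool_pos: [0.5748, 0.0771, 0.1539]
orientation: [-0.372, 1.555, 0.375]
force: [0.3, 0.8, -0.8]
opening: 0.093
t 35.6 pos [0.5748 0.0771 0.1539] open 0.093
axes(cols)
 [[-0.016 -0.458  0.889]
 [-0.002  0.889  0.458]
 [-1.     0.006 -0.015]]
F [ 0.27  0.77 -0.8 ] M [-0.066  0.015  0.042] q [ 0.05  0.13  1.6  -0.    1.43 -0.43]
tool shift [ 0.0269  0.2857 -0.0891]
jaw yaw 0.475 turn about tool x 0.073 (tool down)
[[273.85608326 178.83885472]]
(38, 0, 48, 90)
```

```bash
python3 -m inch '[[[0,0.03,-0.0095,0,0,0,1],[0,0.036,-0.0115,0,0,0,1],[0,0.036,-0.0115,0,0,0,1],[0,0.036,-0.0115,0,0,0,1],[0,0.036,-0.0115,0,0,0,1],[0,0.036,-0.0115,0,0,0,1],[0,0.036,-0.0115,0,0,0,1],[0,0.036,-0.0105,0,0,0,1],[0,0,0,0.073,0,0,1],[0,0,0,0,0,0,1],[0,0,0,0,0,0,1]]]'; python3 -c "
from h import *
togo([.3644,.2903,.08],.402)
browns(.128)"
```

```text
t: 36.75
tool_pos: [0.3527, 0.2915, 0.1367]
orientation: [-0.316, 1.607, 0.301]
force: [0.3, 0.1, -0.1]
opening: 0.0931
t 36.75 pos [0.3527 0.2915 0.1367] open 0.0931
axes(cols)
 [[-0.055 -0.38   0.923]
 [-0.02   0.925  0.38 ]
 [-0.998  0.002 -0.059]]
F [ 0.32  0.08 -0.12] M [-0.055 -0.002  0.022] q [ 0.57 -0.15  1.91  0.01  1.44  0.18]
tool shift [ 0.056  -0.0056  0.0136]
jaw yaw 0.39 turn about tool x -0.012 (tool down)
brown [268, 178, 14, 15, 191] ctr [0.6384 0.0827 0.128 ] size 0.044 0.049 yaw 0.003
brown [217, 256, 17, 17, 196] ctr [0.3692 0.2423 0.128 ] size 0.044 0.051 yaw 0.475
```

```bash
python3 -m inch '[[[0,-0.005,0.01,-0.012,-0.058,-0.002,1],[0.025,0,0.002,0,0,0,1],[0.025,0,0,0,0,0,1],[0,0,0,0,0,0,1],[0,0,0,0,0,0,1]]]'; python3 -c "
from h import *
togo([.3644,.2903,.009],.402)"
```

```text
t: 37.3
tool_pos: [0.3694, 0.2883, 0.0842]
orientation: [-0.315, 1.548, 0.313]
force: [0.7, 0.6, 0.6]
opening: 0.0932
t 37.3 pos [0.3694 0.2883 0.0842] open 0.0932
axes(cols)
 [[-0.    -0.39   0.921]
 [-0.001  0.921  0.39 ]
 [-1.    -0.001 -0.001]]
F [0.69 0.65 0.56] M [-0.029  0.049 -0.011] q [ 0.55 -0.12  1.99 -0.    1.28  0.15]
tool shift [ 0.0752  0.0038 -0.0038]
jaw yaw 0.401 turn about tool x -0.001 (tool down)
```

```bash
python3 -m inch '[[[0.02,0.003,-0.004,0,0,0,1],[0.02,0,0,0,0,0,1],[0.02,0,0,0,0,0,1],[0.01,0,0,0,0,0,1],[0,0,0,0,0,0,1]]]'; python3 -c "
from h import *
togo([.3644,.2903,.009],.402)"
```

```text
t: 37.8
tool_pos: [0.37, 0.2908, 0.0188]
orientation: [-0.312, 1.541, 0.314]
force: [-0.4, -0.5, -0.0]
opening: 0.0932
t 37.8 pos [0.37   0.2908 0.0188] open 0.0932
axes(cols)
 [[ 0.006 -0.389  0.921]
 [ 0.002  0.921  0.389]
 [-1.    -0.     0.007]]
F [-0.42 -0.51 -0.01] M [-0.067  0.046  0.024] q [ 0.56 -0.03  2.03 -0.    1.13  0.16]
tool shift [ 0.0098  0.0017 -0.0055]
jaw yaw 0.399 turn about tool x -0.003 (tool down)
```

```bash
python3 -m inch '[[[0.01,0.001,-0.006,0,0.007,0,1],[0,0,0,0,0,0,1],[0,0,0,0,0,0,0.5],[0,0,0,0,0,0,0.3],[0,0,0,0,0,0,0.3],[0,0,0,0,0,0,0.3],[0,0,0,0,0,0,0.3],[0,0,0,0,0,0,0.3],[0,0,0,0,0,0,0.3],[0,0,0,0,0,0,0.3]]]' 40;python3 -c "
from h import *
st()";python3 -m inch '[[[-0.015,0,0,0,0,0,0.3],[-0.015,0,0,0,0,0,0.3],[-0.015,0,0,0,0,0,0.3],[0,0,0,0,0,0,0.3],[0,0,0,0,0,0,0.3]]]' 40;python3 -c "
from h import *
L=[]
for i in range(6): optics.read_camera('top'); s=telemetry.read_state(); L.append(np.r_[s['force'],s['wrist_torque']])
print(np.mean(L,0).round(3),np.std(L,0).round(3));st()"
```

```text
t: 38.8
tool_pos: [0.367, 0.2912, 0.0127]
orientation: [-0.312, 1.542, 0.315]
force: [0.9, -0.4, -0.3]
opening: 0.0518
t 38.8 pos [0.367  0.2912 0.0127] open 0.0518
axes(cols)
 [[ 0.005 -0.389  0.921]
 [ 0.003  0.921  0.389]
 [-1.     0.001  0.006]]
F [ 0.89 -0.39 -0.28] M [-0.045  0.037  0.048] q [ 0.56 -0.03  2.04 -0.    1.12  0.16]
t: 39.3
tool_pos: [0.362, 0.2878, 0.0535]
orientation: [-0.316, 1.553, 0.312]
force: [0.3, -0.7, -5.9]
opening: 0.0521
[ 0.095  0.131 -5.507 -0.219 -0.06  -0.028] [0.366 0.292 0.46  0.036 0.038 0.022]
t 39.6 pos [0.3623 0.288  0.0538] open 0.0518
axes(cols)
 [[-0.004 -0.389  0.921]
 [-0.004  0.921  0.389]
 [-1.    -0.002 -0.005]]
F [-0.59  0.71 -5.1 ] M [-0.256 -0.085 -0.022] q [ 0.56 -0.1   2.02 -0.    1.22  0.16]
```

```bash
python3 -m inch '[[[0.015,0,0,0,0,0,0.3],[0.015,0,0,0,0,0,0.3],[0.01,0,0,0,0,0,0.3],[0.003,0,0,0,0,0,0.3],[0,0,0,0,0,0,0.3]]]' ; python3 -c "
from h import *
st()"; python3 -m inch '[[[0.002,0,0,0,0,0,0.3],[0,0,0,0,0,0,0.6],[0,0,0,0,0,0,1],[0,0,0,0,0,0,1],[0,0,0,0,0,0,1],[0,0,0,0,0,0,1],[0,0,0,0,0,0,1],[-0.03,0,0,0,0,0,1],[-0.01,0,0,0,0,0.125,1],[0,0,0,0,0,0.125,1],[0,0,0,0,0,0.125,1],[0,0,0,0,0,0.125,1],[0,0,0,0,0,0.125,1],[0,0,0,0,0,0.125,1],[0,0,0,0,0,0,1],[0,0,0,0,0,0,1]]]'; python3 -c "
from h import *
st()
browns()"
```

```text
t: 40.1
tool_pos: [0.3637, 0.2888, 0.0129]
orientation: [-0.315, 1.551, 0.312]
force: [0.8, -0.1, -5.9]
opening: 0.0518
t 40.1 pos [0.3637 0.2888 0.0129] open 0.0518
axes(cols)
 [[-0.003 -0.389  0.921]
 [-0.003  0.921  0.389]
 [-1.    -0.001 -0.004]]
F [ 0.82 -0.13 -5.87] M [-0.188 -0.087 -0.004] q [ 0.56 -0.03  2.04 -0.    1.13  0.16]
t: 41.7
tool_pos: [0.37, 0.2928, 0.0591]
orientation: [0.303, 1.603, 0.919]
force: [0.2, -0.2, -0.8]
opening: 0.0928
t 41.7 pos [0.37   0.2928 0.0591] open 0.0928
axes(cols)
 [[-0.263 -0.289  0.92 ]
 [ 0.648  0.653  0.391]
 [-0.714  0.7    0.016]]
F [ 0.17 -0.24 -0.8 ] M [-0.368 -0.06   0.004] q [-0.01  0.11  2.04  0.71  1.41 -0.69]
brown [268, 178, 14, 15, 203] ctr [0.6608 0.0898 0.052 ] size 0.046 0.051 yaw 0.003
brown [138, 232, 29, 28, 276] ctr [0.4472 0.5125 0.052 ] size 0.092 0.099 yaw 1.101
brown [198, 260, 29, 23, 399] ctr [0.3574 0.3004 0.052 ] size 0.094 0.052 yaw 2.006
```

```bash
python3 -c "
from h import *
togo([.356,.301,.012])"
```

```text
t 41.75 pos [0.3696 0.2931 0.0591] open 0.0929
axes(cols)
 [[-0.264 -0.29   0.92 ]
 [ 0.648  0.653  0.392]
 [-0.715  0.699  0.016]]
F [-0.03 -0.51 -0.45] M [-0.371 -0.049  0.042] q [-0.01  0.11  2.04  0.71  1.41 -0.69]
tool shift [ 0.0424 -0.0238 -0.0101]
```

```bash
python3 -m inch '[[[0,0,-0.01,0,0,0,1],[0.015,-0.008,0,0,0,0,1],[0.015,-0.009,0,0,0,0,1],[0.009,-0.005,0,0,0,0,1],[0,0,0,0,0,0,1]]]'; python3 -c "
from h import *
togo([.356,.301,.012])"
```

```text
t: 42.25
tool_pos: [0.3548, 0.3023, 0.0179]
orientation: [0.283, 1.598, 0.922]
force: [-0.1, -0.3, 0.1]
opening: 0.0931
t 42.25 pos [0.3548 0.3023 0.0179] open 0.0931
axes(cols)
 [[-0.261 -0.305  0.916]
 [ 0.64   0.655  0.401]
 [-0.723  0.691  0.024]]
F [-0.06 -0.26  0.11] M [-0.317 -0.102  0.03 ] q [ 0.02  0.16  2.08  0.73  1.32 -0.75]
tool shift [ 0.0031 -0.0053  0.0005]
```

```bash
python3 -m inch '[[[0.004,-0.006,0,0,0,0,1],[0,0,0,0,0,0,1],[0,0,0,0,0,0,0.5],[0,0,0,0,0,0,0.3],[0,0,0,0,0,0,0.3],[0,0,0,0,0,0,0.3],[0,0,0,0,0,0,0.3],[0,0,0,0,0,0,0.3],[0,0,0,0,0,0,0.3],[0,0,0,0,0,0,0.3]]]' 42;python3 -c "
from h import *
s,M=st(); print('grasp',s['tool_pos']-.027*M[:,0],'heavy in tool',M.T@[-.389,.921,0])"; python3 -m inch '[[[-0.012,0.012,0,0,0,0,0.3],[-0.02,0.02,0,0,0,0,0.3],[-0.02,0.02,0,0,0,0,0.3],[-0.02,0.02,0,0,0,0,0.3],[-0.02,0.02,0,0,0,0,0.3],[0,0,0,0,0,-0.125,0.3],[0,0,0,0,0,-0.125,0.3],[0,0,0,0,0,-0.125,0.3],[0,0,0,0,0,-0.125,0.3],[0,0,0,0,0,-0.125,0.3],[0,0,0,0,0,-0.125,0.3],[0,0,0,0,0,0,0.3],[0,0,0,0,0,0,0.3]]]'; python3 -c "
from h import *
togo([.58,.215,.17],1.57)"
```

```text
t: 43.25
tool_pos: [0.3577, 0.301, 0.0131]
orientation: [0.279, 1.593, 0.922]
force: [0.4, 0.5, -0.9]
opening: 0.0525
t 43.25 pos [0.3577 0.301  0.0131] open 0.0525
axes(cols)
 [[-0.258 -0.309  0.915]
 [ 0.639  0.656  0.402]
 [-0.724  0.689  0.029]]
F [ 0.44  0.52 -0.9 ] M [-0.432 -0.124 -0.102] q [ 0.01  0.17  2.07  0.73  1.31 -0.76]
grasp [0.36463417 0.28374601 0.03262334] heavy in tool [0.68912694 0.72420248 0.01402948]
t: 44.55
tool_pos: [0.3442, 0.297, 0.1368]
orientation: [-0.339, 1.532, 0.308]
force: [0.2, -0.4, -5.3]
opening: 0.0521
t 44.55 pos [0.3442 0.297  0.1368] open 0.0521
axes(cols)
 [[ 0.018 -0.401  0.916]
 [-0.016  0.916  0.401]
 [-1.    -0.022  0.01 ]]
F [ 0.18 -0.42 -5.33] M [-0.139  0.068 -0.005] q [ 0.62 -0.23  1.98 -0.02  1.39  0.21]
tool shift [-0.0275 -0.1704  0.1834]
jaw yaw 0.413 turn about tool x -1.157 (tool down)
```

```bash
python3 -m inch '[[[-0.006,-0.02,0.022,0,0,0,0.3],[-0.006,-0.025,0.027,0,0,0,0.3],[-0.006,-0.025,0.027,0,0,0,0.3],[-0.006,-0.025,0.027,0,0,0,0.3],[-0.006,-0.025,0.027,0,0,0,0.3],[-0.006,-0.025,0.027,0,0,0,0.3],[-0.005,-0.025,0.027,0,0,0,0.3],[0,0,0,-0.13,0,0,0.3],[0,0,0,-0.13,0,0,0.3],[0,0,0,-0.13,0,0,0.3],[0,0,0,-0.13,0,0,0.3],[0,0,0,-0.13,0,0,0.3],[0,0,0,-0.13,0,0,0.3],[0,0,0,-0.13,0,0,0.3],[0,0,0,-0.13,0,0,0.3],[0,0,0,-0.13,0,0,0.3],[0,0,0,0,0,0,0.3]]]'; python3 -c "
from h import *
togo([.60,.223,.17],1.57)"
```

```text
t: 46.25
tool_pos: [0.5837, 0.1757, 0.1563]
orientation: [-1.193, 1.211, 1.262]
force: [0.5, -0.2, -6.0]
opening: 0.0522
t 46.25 pos [0.5837 0.1757 0.1563] open 0.0522
axes(cols)
 [[-0.037 -0.999 -0.022]
 [ 0.02  -0.023  1.   ]
 [-0.999  0.037  0.021]]
F [ 0.46 -0.24 -5.96] M [ 0.001 -0.168  0.087] q [ 0.19  0.22  1.5   0.03  1.46 -1.4 ]
tool shift [-0.0133 -0.0168  0.0472]
jaw yaw 1.593 turn about tool x 0.023 (tool down)
```

```bash
python3 -m inch '[[[-0.01,-0.01,0.024,0.02,0.02,0,0.3],[-0.01,0,0.023,0,0,0,0.3],[0,0,0,0,0,-0.125,0.3],[0,0,0,0,0,-0.125,0.3],[0,0,0,0,0,-0.125,0.3],[0,0,0,0,0,-0.125,0.3],[0,0,0,0,0,-0.125,0.3],[0,0,0,0,0,-0.125,0.3],[0,0,0,0,0,0,0.3],[0,0,0,0,0,0,0.3]]]'; python3 -c "
from h import *
togo([.66,.223,.12]); s,M=st(); d=M.T@[0,0,-1.]; print('tilt deg',np.degrees(np.arctan2(d[0],abs(d[1]))-np.arctan2(.689,.724)))"
```

```text
t: 47.25
tool_pos: [0.5879, 0.2057, 0.1548]
orientation: [-1.423, 0.714, 0.643]
force: [0.0, 0.3, -5.3]
opening: 0.0521
t 47.25 pos [0.5879 0.2057 0.1548] open 0.0521
axes(cols)
 [[ 0.641 -0.765  0.056]
 [-0.024  0.053  0.998]
 [-0.767 -0.642  0.015]]
F [ 0.03  0.27 -5.26] M [0.038 0.823 0.036] q [ 0.43 -0.3   2.17 -0.48  0.68 -0.79]
tool shift [ 0.0725 -0.032   0.0207]
t 47.25 pos [0.5879 0.2057 0.1548] open 0.0521
axes(cols)
 [[ 0.641 -0.765  0.056]
 [-0.024  0.053  0.998]
 [-0.767 -0.642  0.015]]
F [ 0.03  0.27 -5.26] M [0.038 0.823 0.036] q [ 0.43 -0.3   2.17 -0.48  0.68 -0.79]
tilt deg 6.5003940753296146
```

```bash
python3 -m inch '[[[0.018,-0.004,0.006,0,0,-0.03,0.3],[0.02,-0.004,0.006,0,0,-0.03,0.3],[0.02,-0.004,0.006,0,0,0,0.3],[0.02,0,0,0,0,0,0.3],[0.01,0.005,0,0,0,0,0.3],[0,0,0,0,0,0,0.3],[0,0,0,0,0,0,0.3]]]'; python3 -c "
from h import *
togo([.657,.223,.065]); s,M=st(); d=M.T@[0,0,-1.]; print('tilt deg',np.degrees(np.arctan2(d[0],abs(d[1]))-np.arctan2(.689,.724)))"
```

```text
t: 47.95
tool_pos: [0.6719, 0.2154, 0.105]
orientation: [-1.414, 0.686, 0.578]
force: [0.6, 0.7, -6.2]
opening: 0.0518
t 47.95 pos [0.6719 0.2154 0.105 ] open 0.0518
axes(cols)
 [[ 0.684 -0.725  0.086]
 [-0.038  0.082  0.996]
 [-0.729 -0.684  0.028]]
F [ 0.61  0.68 -6.23] M [0.034 0.978 0.026] q [ 0.4   0.    2.03 -0.68  0.5  -0.57]
tool shift [0.0187 0.0388 0.0052]
t 47.95 pos [0.6719 0.2154 0.105 ] open 0.0518
axes(cols)
 [[ 0.684 -0.725  0.086]
 [-0.038  0.082  0.996]
 [-0.729 -0.684  0.028]]
F [ 0.61  0.68 -6.23] M [0.034 0.978 0.026] q [ 0.4   0.    2.03 -0.68  0.5  -0.57]
tilt deg 3.2248622891191485
```

```bash
python3 -m inch '[[[0.008,0.015,0.004,0,0.035,0,0.3],[0.008,0.015,0.002,0,0,0,0.3],[0.004,0.008,0,0,0,0,0.3],[0,0,0,0,0,0,0.3],[0,0,0,0,0,0,0.3]]]'; python3 -c "
from h import *
togo([.657,.223,.056]); s,M=st(); d=M.T@[0,0,-1.]; print('tilt deg',np.degrees(np.arctan2(d[0],abs(d[1]))-np.arctan2(.689,.724)))"
```

```text
t: 48.45
tool_pos: [0.6658, 0.223, 0.0735]
orientation: [-1.419, 0.713, 0.542]
force: [0.2, 0.6, -5.2]
opening: 0.0522
t 48.45 pos [0.6658 0.223  0.0735] open 0.0522
axes(cols)
 [[ 0.685 -0.719  0.12 ]
 [-0.076  0.093  0.993]
 [-0.725 -0.689  0.009]]
F [ 0.19  0.64 -5.16] M [ 0.168  0.968 -0.022] q [ 0.45  0.08  2.03 -0.85  0.51 -0.35]
tool shift [ 0.0066  0.0184 -0.0012]
t 48.45 pos [0.6658 0.223  0.0735] open 0.0522
axes(cols)
 [[ 0.685 -0.719  0.12 ]
 [-0.076  0.093  0.993]
 [-0.725 -0.689  0.009]]
F [ 0.19  0.64 -5.16] M [ 0.168  0.968 -0.022] q [ 0.45  0.08  2.03 -0.85  0.51 -0.35]
tilt deg 2.8582029384007663
```

```bash
python3 -m inch '[[[0.004,0.01,0,0,0,0,0.3],[0.003,0.008,0,0,0,0,0.3],[0,0,0,0,0,0,0.3]]]'; python3 -m inch '[[[0.002,0.005,0,0,0,0,0.3],[0,0,0,0,0,0,0.3]]]'; python3 -c "
from h import *
togo([.657,.223,.055]); s,M=st(); d=M.T@[0,0,-1.]; print('tilt deg',np.degrees(np.arctan2(d[0],abs(d[1]))-np.arctan2(.689,.724)))"
```

```text
t: 48.75
tool_pos: [0.6614, 0.2247, 0.0617]
orientation: [-1.415, 0.708, 0.536]
force: [-0.3, -0.9, -6.0]
opening: 0.0524
t: 48.95
tool_pos: [0.6608, 0.2253, 0.0593]
orientation: [-1.414, 0.706, 0.534]
force: [-0.5, -0.8, -6.6]
opening: 0.0524
t 48.95 pos [0.6608 0.2253 0.0593] open 0.0524
axes(cols)
 [[ 0.691 -0.712  0.123]
 [-0.075  0.099  0.992]
 [-0.719 -0.695  0.015]]
F [-0.48 -0.82 -6.57] M [ 0.091  1.086 -0.062] q [ 0.46  0.1   2.04 -0.92  0.49 -0.26]
tool shift [ 0.0006  0.0055 -0.0028]
t 48.95 pos [0.6608 0.2253 0.0593] open 0.0524
axes(cols)
 [[ 0.691 -0.712  0.123]
 [-0.075  0.099  0.992]
 [-0.719 -0.695  0.015]]
F [-0.48 -0.82 -6.57] M [ 0.091  1.086 -0.062] q [ 0.46  0.1   2.04 -0.92  0.49 -0.26]
tilt deg 2.3903503801279062
```

```bash
python3 -m inch '[[[0.003,0.008,0,0,0,0,0.3],[0,0,0,0,0,0,0.3]]]'; python3 -m inch '[[[0.003,0.006,0,0,0,0,0.3],[0,0,0,0,0,0,0.3]]]'; python3 -c "
from h import *
st()"
```

```text
t: 49.15
tool_pos: [0.661, 0.228, 0.0576]
orientation: [-1.413, 0.697, 0.53]
force: [-0.5, 0.8, -5.4]
opening: 0.0516
t: 49.35
tool_pos: [0.6623, 0.2299, 0.0568]
orientation: [-1.413, 0.689, 0.526]
force: [0.1, 0.7, -6.4]
opening: 0.052
t 49.35 pos [0.6623 0.2299 0.0568] open 0.052
axes(cols)
 [[ 0.703 -0.701  0.121]
 [-0.069  0.101  0.992]
 [-0.708 -0.706  0.023]]
F [ 0.09  0.69 -6.41] M [0.11  1.09  0.009] q [ 0.47  0.11  2.05 -0.97  0.48 -0.2 ]
```

```bash
python3 -m inch '[[[0.002,0.007,-0.005,0,0.01,0,0.3],[0,0,0,0,0,0,0.3],[0,0,0,0,0,0,0.6],[0,0,0,0,0,0,0.65],[0,0,0,0,0,0,0.7],[0,0,0,0,0,0,0.75],[0,0,0,0,0,0,0.75],[0,0,0,0,0,0,0.75],[0,0,0,0,0,0,0.75],[-0.02,0,0,0,0,0,0.75],[-0.03,0,0,0,0,0,0.75],[-0.03,0,0,0,0,0,0.75],[-0.03,0,0,0,0,0,0.75],[-0.03,0,0,0,0,0,0.75],[-0.03,0,0,0,0,0,0.75],[0,0,0,0,0,0,0.75]]]';  python3 -c "
from h import *
st(); browns(.128)
shot('scene','s11.png',(150,120,470,360),2.5)"
```

```text
t: 50.95
tool_pos: [0.5385, 0.2411, 0.1801]
orientation: [-1.413, 0.687, 0.517]
force: [0.5, 0.7, -0.1]
opening: 0.0699
t 50.95 pos [0.5385 0.2411 0.1801] open 0.0699
axes(cols)
 [[ 0.708 -0.696  0.125]
 [-0.073  0.104  0.992]
 [-0.703 -0.711  0.023]]
F [ 0.54  0.67 -0.13] M [ 0.025  0.297 -0.037] q [ 0.65 -0.38  2.23 -0.74  0.81 -0.39]
brown [224, 176, 15, 16, 212] ctr [0.6454 0.2297 0.128 ] size 0.047 0.053 yaw 0.018
brown [268, 178, 14, 15, 195] ctr [0.6384 0.0827 0.128 ] size 0.044 0.049 yaw 0.003
brown [138, 232, 29, 28, 283] ctr [0.4361 0.4865 0.128 ] size 0.093 0.091 yaw 1.559
```

View pics/s11.png

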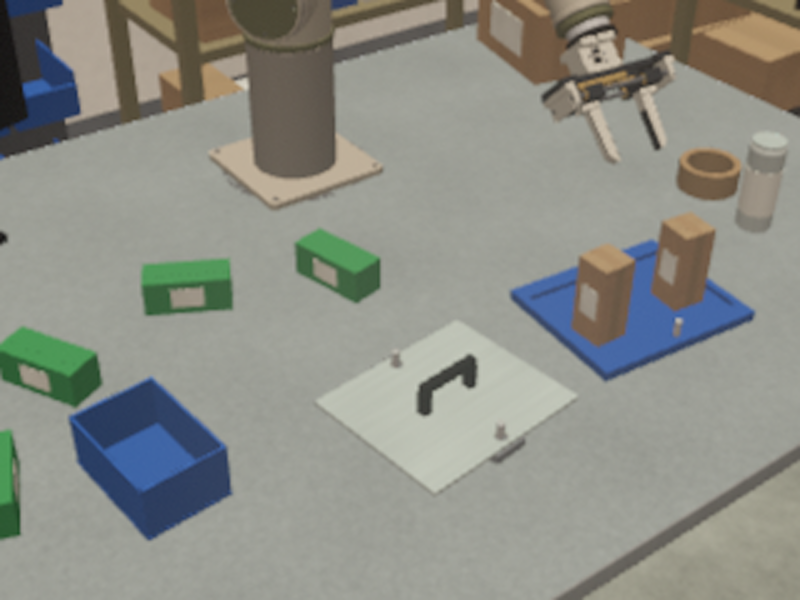

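```bash
python3 -c "
from h import *
c=optics.read_camera('scene')
g=lambda x,y,z:p2w(c,(x+.5)/2.5-.5+150,(y+.5)/2.5-.5+120,z)
for z in (.02,.03,.04):
  C=np.array([g(316,403,z),g(437,492,z),g(578,397,z),g(459,321,z)]); print(z,[np.linalg.norm(C[i]-C[i-1]).round(3) for i in range(4)],C.mean(0).round(3))
p=np.array([[.7339,-.1647,.04],[.5503,-.1876,.04],[.7339,-.1647,.02],[.5503,-.1876,.02]]); print((w2p(c,p)-[150,120]+.5)*2.5)
browns(.02); st()"; python3 -m inch '[[[-0.03,0,0,0,0,0,1],[0,0,0,0,0,0,1],[0,0,0,0,0,0,1]]]'
```

```text
0.02 [np.float64(0.25), np.float64(0.21), np.float64(0.244), np.float64(0.211)] [ 0.651 -0.177  0.02 ]
0.03 [np.float64(0.247), np.float64(0.208), np.float64(0.241), np.float64(0.209)] [ 0.66  -0.185  0.03 ]
0.04 [np.float64(0.244), np.float64(0.206), np.float64(0.239), np.float64(0.207)] [ 0.669 -0.192  0.04 ]
[[500.68080029 420.11512769]
 [394.96242608 349.17934777]
 [499.76328588 432.65100068]
 [394.91736275 361.35315693]]
brown [224, 176, 15, 16, 210] ctr [0.6776 0.2496 0.02  ] size 0.051 0.056 yaw 0.018
brown [268, 178, 14, 15, 196] ctr [0.6702 0.0928 0.02  ] size 0.047 0.052 yaw 0.003
brown [138, 232, 29, 28, 282] ctr [0.4544 0.5235 0.02  ] size 0.099 0.097 yaw 1.559
t 51.15 pos [0.5386 0.2392 0.175 ] open 0.07
axes(cols)
 [[ 0.704 -0.699  0.127]
 [-0.077  0.102  0.992]
 [-0.706 -0.708  0.018]]
F [ 0.08 -0.77 -0.01] M [0.085 0.358 0.003] q [ 0.65 -0.38  2.24 -0.74  0.8  -0.39]
t: 51.45
tool_pos: [0.5172, 0.2389, 0.1908]
orientation: [-1.418, 0.703, 0.519]
force: [-0.4, -0.3, -0.6]
opening: 0.089
```

```bash
python3 -c "
from plant import workorder
print(workorder.close_job())"
```

```text
the job is handed in; nothing more can be done
None
```

The job is handed in at about 51 s on the robot's clock. The cover is on the grey rest, and both brown cartons stand upright, heavy end down, on the tray floor. The interface gave no verdict.

**Cover:** I lifted it off the tray pins and lowered it over both rest pins. In the last picture both pins stand well out of their holes. The plate's outline is within about 6 mm of its true size if taken at seated height, and shrinks further if taken higher. That outline put the plate centre about 9 mm too far out in x, which would mean lower rather than higher, so I take it as seated.

**Cartons:** I found only two brown cartons on the bench; the four green ones were left alone. Lifting each one showed its heavy end by a wrist moment of about 0.16 to 0.19 N m, towards -y for one and +y for the other. Each went into the tray with that end down. The final top view puts their tops at about (0.638, 0.083) and (0.645, 0.230), each roughly 50 x 50 mm, so both are upright and inside the rims.

**Bystanders:** The tape roll, spray can and parts bin look untouched in the last picture. Only the tape roll's position was checked by measurement.

**What disagreed along the way:**
- **Fingertip offset:** The fingertips sat about 25 mm further back than the stated tool frame. The first close on the handle therefore missed it, and I corrected for the offset afterwards.
- **Joint limits:** While placing the first carton, joint 6 came within 0.01 rad of its limit, and joint 3 read 2.5 (its stated limit) earlier. I backed off, and released that carton tilted about 10 degrees; it settled upright.
- **Picture budget:** I viewed 15 pictures, one over.

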